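# Put the siphon cartridges away in their magazine

## Robot

A 6-joint arm with a two-finger parallel gripper is mounted at the origin on a cart in front of the work surface, level with it; the furniture and walls round the work are solid. World frame = base frame: x ahead of the robot, y to its left, z up, the work surface at z = 0. Lengths are in m, angles in rad, forces in N, time in s.
With the tool pointing down it reaches from about 0.375 to 0.9 m from the base axis. Payload 3.1 kg.
Tool frame: the origin (TCP) lies at the centre of the arm's flange, where the gripper is bolted on; the fingertips stand 173 mm ahead of it and the grasp point (between the pads) lies 155 mm ahead of it (tip_extent is the distance from the TCP to the fingertips, in m); z points along the fingers, y is the direction in which the jaws open and shut (so a half turn about z gives the same grasp; the last joint's range is limited). The gripper opens to 85 mm and grips with 20 to 120 N. Pads are 22 mm wide; open, the fingers measure 114 mm over their backs; the gripper's body (76 mm by 85 mm) begins 54 mm behind the grasp point. The pads swing forward as they close: fully open they stand 13 mm farther back than shut.
Start: joints at [-1.518, 0.527, 1.433, -0, 1.181, -0.178], TCP at [0.144, -0.608, 0.405] pointing down, gripper open.
Joint ranges: [-3.08, 3.08], [-0.75, 2.2], [0.22, 2.44], [-1.43, 4.57], [0, 2.65], [-2.85, 2.85]. Speed limits (rad/s): [2.79, 2.79, 3.14, 3.14, 3.14, 3.14].

## Interface

Orientations are given as a unit quaternion [x, y, z, w].
In Python, from station import sense, snapshot, sign_off, tip_extent gives the robot as it stands. The module is installed in compiled form; this text tells all that it offers.
- The arm moves only by the tool servo_tool, never from a script. Its argument "rows" is a list of rows, each a list of 3 entries, a list of its own where there are three numbers: the shift along the tool's x, y, z in mm, then the turn about the tool's z in degrees, then the opening, from -1 (shut) to 1 (fully open), so that 0 is half open. A call has 1 to 8 rows; each row is the pose to reach, as a shift and turn from the pose measured when the call began, along the tool's axes at that moment; what a row does not reach only later rows make up. A row lasts 1/10 s, in which the tool goes at most 50 mm and 8.59 degrees, less where a joint would pass 70% of its speed; a pose out of reach is approached as far as the arm can. A call with a gripper value outside its range is refused whole. The fingers move at their own pace and stop on an object; "force" is the grip in N (left out, the last holds). Time passes only in rows, so rows that repeat a pose let the fingers close. It gives the time, the measured TCP pose, the force and the opening at its end, in the units of the state.
- sense(): the state, without advancing time (a new reading comes with each control period).
- snapshot(name): name is "scene" or "top" or "wrist"; returns a dict with "image" (480x640x3 uint8, blue, green, red), "z_map" (480x640 float32, m along the optical axis (not along the pixel's ray), 0 where there is no reading), "vertical_fov" (degrees; the focal length in pixels is half the picture's height over the tangent of half this angle, whatever the lens; pixels are square), "cx", "cy" (the principal point, pixels), "k1" (the pictures are not rectified: a ray, as slopes to the right and down, at radius r is drawn at 1 + k1 r^2 times it, then the intrinsics apply), "cam_to_world" (4x4, takes a point from camera to world coordinates). Camera axes: x right, y down, z forward; pixel columns grow to the right and rows downward; lengths in m; the calibration is good to about 2 mm. A picture is of the moment at which its call begins.
- sign_off(): hands the job in, once; it reports no verdict.
The state is a dict: "t": time; "q": joint angles; "qd": joint speeds; "tau": joint torques, N m; "tcp_pos": TCP position; "tool_rot": TCP orientation; "force": force on the tool from outside, world axes, zero at the start; "ft_torque": the same for the moment, N m; "finger_gap": opening from 0.0 (shut) to 1.0 (fully open).
Only numpy, scipy, OpenCV 4.12 (cv2) and the standard library are available. Lean on these libraries where they do the work, as an engineer would, in place of code of your own. Each camera call takes 0.05 s, during which the arm holds its last target. There are 200 camera calls.

## Task

The hob is about to be lit, so put the soda-siphon gas cartridges that lie about into their metal magazine: pull its drop-front door all the way down, feed every cartridge, neck first, into the tube, one behind the other (the gutter on the lowered door guides them), until the last is level with the tube's mouth, and then swing the door fully shut. Do not shift the other things on the worktop.

Things in the scene. Friction and masses are not known exactly. Their poses are not given: they have to be found in the camera images.
- magazine: Fixed grey metal magazine for gas cartridges, a long low block 84 wide (y) and 76 high (z). Origin on the worktop straight below the tube's mouth; +x along the tube to its closed end, z up. It reaches from x = -21 to x = 357; door jambs (y = +-38 to +-42) reach from the mouth (x = 0) forward to x = -13; the space between them is open above. An 8 mm slot runs along the top over the tube.
- tube_mouth (a point): Centre of the tube's open mouth, 45 mm above the worktop; axes as the magazine's (+x into the tube). Square bore 24 wide, 24 high (floor 34, roof 58 mm above the worktop), closed at x = 345. A floor lip 24 wide reaches 11 mm forward of the mouth.
- drop_door (a joint): Drop-front door, hinged at its lower edge: 0 = shut (upright), 1.5708 = all the way down (level, pointing to the magazine's -x). Steel panel 8 thick, 80 wide, 2 to 52 mm from the hinge line. Stiff hinge (0.09 N m): stays where it is left. A 90 degree V gutter, 16 mm across its edges, under 25 wide in all, runs along its inner face from 10 to 44 mm from the hinge line.
- door_hinge (a point): Point on the door's hinge line (which runs along the magazine's y): 17 mm in front of the mouth, 26 mm above the worktop. With the door down its panel's upper face is 30 mm and the gutter's edges 38 mm above the worktop, and a cartridge in the gutter is in line with the tube, its axis 45 mm above the worktop.
- door_grip (a point): Middle of the door's handle: a black bar 12 thick, 46 long (along the magazine's y), flat ends, on two stems, 74 mm from the hinge line. Door shut: 100 mm above the worktop, clear of the block; door down: 26 mm above it, 91 mm in front of the mouth. It can be taken by its two ends from above and turns between the fingers as the door swings.
- follower (a joint): Black follower in the tube, its pin showing in the slot on top: metres it has been pushed in (0 to 0.330; at 0 its face is 4 mm inside the mouth). Friction about 1 N; it stays where it is pushed. Cartridges push it ahead: n of them, the last level with the mouth, bring it to about 0.065 n - 0.004.
- cartridge_1: Steel gas cartridge in a grey hexagonal sleeve that keeps it from rolling; absent ones give None. 65 long, 30 g. Hexagonal body 44 long, 18 across flats (21 over the edges), then a round shoulder 11 long tapering to the neck, 9 in diameter. Lies on a flat, axis 9 mm up. Origin on its axis half way along, +x to the neck: base at x = -32.5, neck's end at x = +32.5.
- cartridge_2: Steel gas cartridge in a grey hexagonal sleeve that keeps it from rolling; absent ones give None. 65 long, 30 g. Hexagonal body 44 long, 18 across flats (21 over the edges), then a round shoulder 11 long tapering to the neck, 9 in diameter. Lies on a flat, axis 9 mm up. Origin on its axis half way along, +x to the neck: base at x = -32.5, neck's end at x = +32.5.
- cartridge_3: Steel gas cartridge in a grey hexagonal sleeve that keeps it from rolling; absent ones give None. 65 long, 30 g. Hexagonal body 44 long, 18 across flats (21 over the edges), then a round shoulder 11 long tapering to the neck, 9 in diameter. Lies on a flat, axis 9 mm up. Origin on its axis half way along, +x to the neck: base at x = -32.5, neck's end at x = +32.5.
- cartridge_4: Steel gas cartridge in a grey hexagonal sleeve that keeps it from rolling; absent ones give None. 65 long, 30 g. Hexagonal body 44 long, 18 across flats (21 over the edges), then a round shoulder 11 long tapering to the neck, 9 in diameter. Lies on a flat, axis 9 mm up. Origin on its axis half way along, +x to the neck: base at x = -32.5, neck's end at x = +32.5.
- cartridge_5: Steel gas cartridge in a grey hexagonal sleeve that keeps it from rolling; absent ones give None. 65 long, 30 g. Hexagonal body 44 long, 18 across flats (21 over the edges), then a round shoulder 11 long tapering to the neck, 9 in diameter. Lies on a flat, axis 9 mm up. Origin on its axis half way along, +x to the neck: base at x = -32.5, neck's end at x = +32.5.
- cartridge_1_base (a point): Centre of the base of cartridge_1 (its end away from the neck).
- cartridge_2_base (a point): Centre of the base of cartridge_2 (its end away from the neck).
- cartridge_3_base (a point): Centre of the base of cartridge_3 (its end away from the neck).
- cartridge_4_base (a point): Centre of the base of cartridge_4 (its end away from the neck).
- cartridge_5_base (a point): Centre of the base of cartridge_5 (its end away from the neck).
- salt_shaker: Salt shaker, 44 in diameter, 90 high, upright; a bystander. Origin under its centre.
- dip_bowl: White bowl, 115 in diameter, 56 high; a bystander. Origin under its centre.
- kitchen_timer: Kitchen timer, 71 in diameter, 58 high; a bystander. Origin under its centre.
- matchbox: Matchbox, 64 x 110 x 21; a bystander. Origin under its centre.

How it is judged:
By the outcome, as a careful person would: the job done as asked, in the order asked, and still so for the second after the job is handed in, with the robot touching nothing.
Of cartridge_1, cartridge_2, cartridge_3, cartridge_4, cartridge_5 only 3 to 5 are there at a start; the rules pass over those that are not, and their reading is None.
At some moment in a run one of cartridge_1, cartridge_2, cartridge_3, cartridge_4, cartridge_5 may be knocked a few centimetres aside while the robot is not near it.
Once in a run the grip may slacken for a moment while it holds something.
It also fails if it takes over 210 s, if anything falls off the work surface, if the arm or the gripper's body presses on something with over 40 N, if the wrist force passes 120 N, or if a joint passes its speed limit or range.

## Working session

There is one attempt and no reset: what is moved stays moved. The work goes in short steps, Python scripts to look and compute and a tool call to move; the robot and the scene stay as the last step left them, time stands still between calls to the robot, and variables do not carry over. Pictures are saved under pics/ and viewed, about 12 in all and at most 16, crops included, and the job is handed in when it is done.

Besides the shell and the picture viewer there is one more tool, called after ">>>" as name([rows], argument=value, ...), one row to a line, values as JSON. servo_tool: Moves the arm, as the interface text tells. Its arguments: {"type":"object","properties":{"rows":{"type":"array"},"force":{"type":"number"}},"required":["rows"]}

```bash
mkdir -p pics; cat > h.py <<'E'
import numpy as np, cv2
from station import sense, snapshot, sign_off, tip_extent
def K(s):
    f=240/np.tan(np.radians(s["vertical_fov"])/2)
    return f,s["cx"],s["cy"],s["k1"],np.array(s["cam_to_world"])
def rays(s,uv):
    f,cx,cy,k1,T=K(s); uv=np.atleast_2d(np.asarray(uv,float))
    d=(uv-[cx,cy])/f; u=d.copy()
    for _ in range(20): u=d/(1+k1*(u**2).sum(1,keepdims=True))
    return T[:3,3], np.c_[u,np.ones(len(u))]@T[:3,:3].T, u
def onplane(s,uv,z):
    o,d,_=rays(s,uv); return o+d*((z-o[2])/d[:,2])[:,None]
def proj(s,P):
    f,cx,cy,k1,T=K(s); p=(np.atleast_2d(P)-T[:3,3])@T[:3,:3]
    n=p[:,:2]/p[:,2:]; return n*(1+k1*(n**2).sum(1,keepdims=True))*f+[cx,cy]
def cloud(s):
    v,u=np.mgrid[:480,:640]; uv=np.c_[u.ravel(),v.ravel()]
    o,d,_=rays(s,uv); return (o+d*s["z_map"].ravel()[:,None]).reshape(480,640,3)
E
python3 - <<'E'
from h import *
import pickle
for n in ("scene","top"):
    s=snapshot(n); cv2.imwrite(f"pics/{n}0.png",s["image"]); pickle.dump(s,open(n+"0.pkl","wb"))
    print(n,K(s)[:4],K(s)[4].round(3).tolist())
st=sense(); print(st); print(tip_extent() if callable(tip_extent) else tip_extent)
E
```

```text
scene (np.float64(568.945800163378), 315.51308893132085, 248.36365028567798, -0.14437152920649057) [[-0.669, -0.508, 0.542, -0.12], [-0.743, 0.442, -0.503, 0.588], [0.016, -0.74, -0.673, 0.904], [0.0, 0.0, 0.0, 1.0]]
top (np.float64(459.18719105354893), 313.9522206648866, 241.21311757549537, 0.01799642052732369) [[0.014, -0.984, 0.179, 0.356], [-1.0, -0.01, 0.023, -0.039], [-0.021, -0.179, -0.984, 0.957], [0.0, 0.0, 0.0, 1.0]]
{'t': 0.1, 'q': array([-1.51751659e+00,  5.28381710e-01,  1.43377080e+00, -2.53563567e-05,
        1.18144153e+00, -1.78474016e-01]), 'qd': array([-0.00073384, -0.00246455, -0.00377241, -0.00038543,  0.00272697,
        0.00110848]), 'tau': array([-2.95286918e-04, -4.43304527e+01, -1.78586054e+01, -2.53204880e-04,
        3.84891275e-03,  9.28818110e-06]), 'tcp_pos': array([ 0.14357769, -0.607964  ,  0.40382699]), 'tool_rot': array([ 9.93292728e-01,  1.15622464e-01,  5.08981157e-05, -9.99466242e-04]), 'force': array([-0.83172186,  0.59725883, -0.24721821]), 'ft_torque': array([-0.01597921, -0.04416096, -0.00166242]), 'finger_gap': 1.0001761306561114}
0.1734
```

View pics/scene0.png

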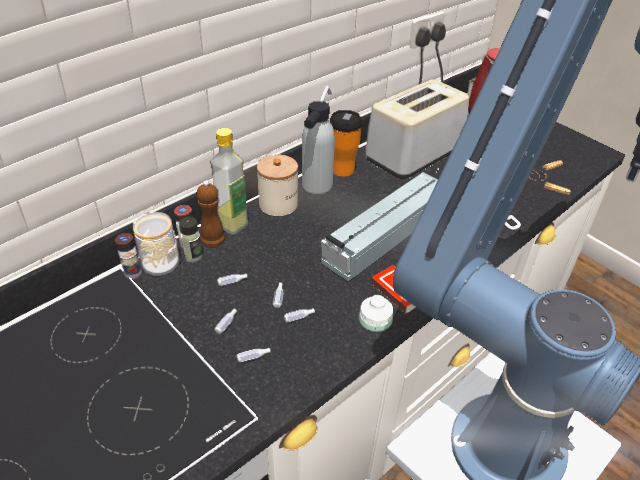

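View pics/top0.png

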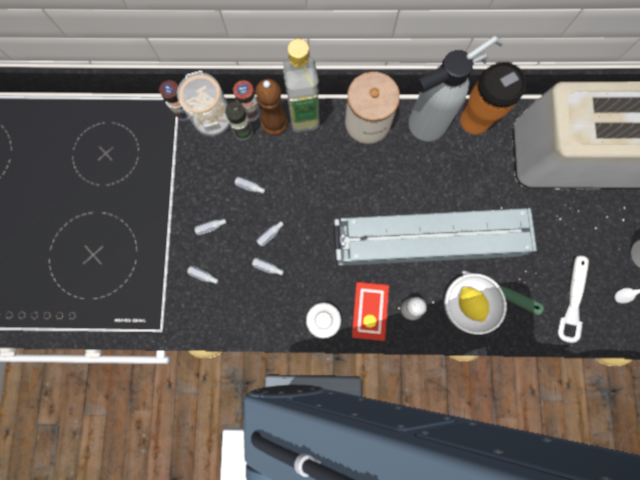

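Five cartridges lie left of the magazine at top-view pixels around (250,186), (210,227), (270,234), (203,275) and (268,267). The magazine's mouth is at its left end, about (340,240), and the door is shut. Next I measure them.

```bash
cat >> h.py <<'E'
def carts(s,x0,x1,y0,y1,thr=95,z=0.009):
    """blobs -> (centre, neck yaw deg, length, widths at both ends)"""
    g=s["image"].min(2); m=(g>thr).astype(np.uint8)
    n,l,st,c=cv2.connectedComponentsWithStats(m,connectivity=8); out=[]
    for i in range(1,n):
        if st[i,4]<60: continue
        v,u=np.nonzero(l==i); P=onplane(s,np.c_[u,v],z)[:,:2]
        mu=P.mean(0)
        if not(x0<mu[0]<x1 and y0<mu[1]<y1): continue
        a=np.linalg.svd(P-mu,full_matrices=False)[2][0]; b=np.array([-a[1],a[0]])
        t=(P-mu)@a; w=(P-mu)@b; lo,hi=t.min(),t.max(); L=hi-lo
        wl=np.ptp(w[t<lo+.15*L]); wh=np.ptp(w[t>hi-.15*L])
        if wl<wh: a=-a; lo,hi=-hi,-lo; wl,wh=wh,wl
        ctr=mu+a*(lo+hi)/2
        out.append((ctr,np.degrees(np.arctan2(a[1],a[0])),L,wl,wh,st[i,4]))
    return out
E
python3 - <<'E'
from h import *
import pickle
s=pickle.load(open("top0.pkl","rb"))
for c in carts(s,.2,.6,.0,.35): print(c[0].round(4),round(c[1],1),np.round(c[2:5],4),c[5])
C=cloud(s)
# magazine: depth points at z~0.076
m=(abs(C[...,2]-.076)<.006); m[:, :330]=0; m[:200]=0; m[270:]=0; m[:,540:]=0
P=C[m][:,:2].astype(np.float32); print("top z",np.median(C[m][:,2]),len(P))
r=cv2.minAreaRect(P*1000); print(r, cv2.boxPoints(r).round(1).tolist())
# edge fits (image rows per column)
h=C[...,2]
for u in range(332,362,3):
    col=[(v,round(float(h[v,u]),3)) for v in range(208,270,6)]
    print(u,[c[1] for c in col])
# table check
print("table z", np.median(h[200:220,280:320]))
cv2.imwrite("pics/mag0.png",cv2.resize(s["image"][195:295,320:450],None,fx=6,fy=6,interpolation=cv2.INTER_CUBIC))
E
```

```text
[0.5588 0.2044] -69.6 [0.0698 0.0208 0.0125] 298
[0.5449 0.0762] -46.4 [0.0689 0.0214 0.0125] 296
[0.4726 0.0797] -110.6 [0.0707 0.0205 0.0123] 298
[0.4543 0.2151] -112.4 [0.0704 0.0202 0.0113] 295
[0.2885 0.1936] 59.9 [0.079  0.0204 0.0096] 243
[0.2459 0.0489] -86.2 [0.0563 0.0194 0.0115] 258
[0.2277 0.2315] 91.9 [0.036  0.0095 0.0039] 99
top z 0.07563432298213713 7323
((531.5768432617188, -250.36041259765625), (84.68317413330078, 382.9263916015625), 3.571553945541382) [[477.3999938964844, -61.900001525878906], [501.20001220703125, -444.1000061035156], [585.7999877929688, -438.79998779296875], [561.9000244140625, -56.599998474121094]]
332 [-0.002, -0.001, -0.002, 0.001, 0.0, -0.001, 0.001, -0.002, 0.001, 0.001, -0.002]
335 [-0.0, -0.001, 0.078, 0.107, 0.108, 0.103, 0.106, -0.004, 0.004, 0.003, -0.003]
338 [-0.001, 0.002, 0.0, 0.103, 0.103, 0.105, 0.104, 0.079, 0.076, 0.04, 0.003]
341 [-0.004, 0.002, 0.073, 0.023, 0.023, 0.071, 0.069, 0.02, 0.041, 0.036, -0.0]
344 [-0.001, -0.001, 0.072, 0.019, 0.016, 0.034, 0.037, 0.018, 0.02, 0.053, -0.001]
347 [-0.0, -0.001, 0.074, 0.068, 0.055, 0.034, 0.034, 0.016, 0.018, 0.05, -0.0]
350 [-0.002, 0.001, 0.078, 0.072, 0.078, 0.063, 0.076, 0.957, 0.075, 0.05, -0.002]
353 [0.003, 0.003, 0.077, 0.077, 0.077, 0.062, 0.077, 0.077, 0.075, 0.044, -0.002]
356 [-0.0, 0.0, 0.076, 0.074, 0.078, 0.032, 0.074, 0.074, 0.079, 0.045, -0.003]
359 [0.0, -0.002, 0.074, 0.073, 0.075, 0.033, 0.077, 0.073, 0.076, 0.041, -0.002]
table z -0.00034532338428572285
```

View pics/mag0.png

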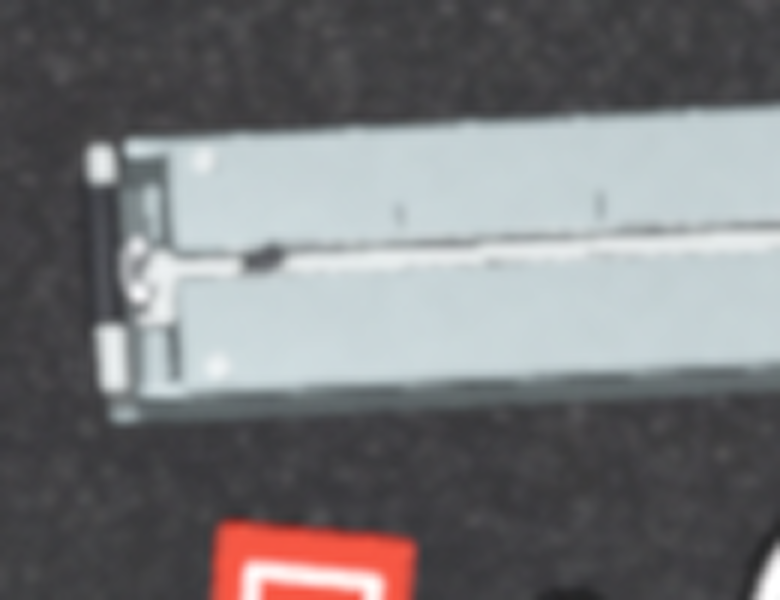

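The shut door's black handle bar is at about (337,237) in the top view, with the follower pin just behind the mouth. The magazine axis yaw is about -86.4°, and its origin is about (0.521, -0.083). I'm moving above the handle.

>>> servo_tool([
  [[490, -439, 0], -80, 1],
  [[490, -439, 0], -80, 1],
  [[490, -439, 0], -80, 1],
  [[490, -439, 0], -80, 1],
  [[490, -439, 0], -80, 1],
  [[490, -439, 0], -80, 1],
  [[490, -439, 0], -80, 1],
  [[490, -439, 0], -80, 1],
], force=25)

```text
t: 0.9
tcp_pos: [0.3728, -0.2781, 0.4047]
tool_rot: [0.753, 0.658, 0.001, -0.001]
force: [1.4, -0.6, 0.5]
finger_gap: 1.004
```

```bash
cat >> h.py <<'E'
def yaw():
    x,y,z,w=sense()["tool_rot"]; return np.degrees(np.arctan2(2*(x*y+z*w),1-2*(y*y+z*z)))
def move(p,yw):
    "shift in tool axes (mm) and turn (deg) to bring TCP to p with tool-x yaw yw"
    st=sense(); x,y,z,w=st["tool_rot"]
    from scipy.spatial.transform import Rotation as R
    d=R.from_quat(st["tool_rot"]).inv().apply(np.array(p)-st["tcp_pos"])*1000
    t=(yaw()-yw+180)%360-180
    return d.round(1),round(t,1)
E
python3 - <<'E'
from h import *
print(sense()["tcp_pos"],yaw(),move([.52,-.066,.40],93.6))
E
```

```text
[ 0.37282731 -0.27813574  0.40465449] 82.35723044248873 (array([229.8, 117.7,   5.1]), np.float64(-11.2))
```

>>> servo_tool([
  [[230, 118, 5], -11.2, 1],
  [[230, 118, 5], -11.2, 1],
  [[230, 118, 5], -11.2, 1],
  [[230, 118, 5], -11.2, 1],
  [[230, 118, 5], -11.2, 1],
  [[230, 118, 5], -11.2, 1],
  [[230, 118, 5], -11.2, 1],
  [[230, 118, 5], -11.2, 1],
])

```text
t: 1.7
tcp_pos: [0.5198, -0.0663, 0.3997]
tool_rot: [0.685, 0.729, 0.0, -0.001]
force: [-0.2, 0.7, -0.0]
finger_gap: 0.998
```

```bash
python3 - <<'E'
from h import *
import pickle
s=snapshot("wrist"); cv2.imwrite("pics/w1.png",s["image"]); pickle.dump(s,open("w1.pkl","wb"))
print(sense()["tcp_pos"],yaw(),K(s)[:4],K(s)[4].round(3).tolist())
s=snapshot("top")
for c in carts(s,.35,.75,-.03,.35): print(c[0].round(4),round(c[1],1),np.round(c[2:5],4),c[5])
E
```

```text
[ 0.51960929 -0.06686827  0.39981895] 93.48807150761107 (np.float64(400.8246285622304), 318.12815360364203, 235.0252641313882, -0.02250691995634896) [[0.998, 0.061, 0.014, 0.515], [0.062, -0.962, -0.265, 0.001], [-0.003, 0.265, -0.964, 0.369], [0.0, 0.0, 0.0, 1.0]]
[0.6656 0.0706] -26.8 [0.4076 0.0402 0.0352] 3280
[0.5588 0.2044] -69.6 [0.0698 0.0208 0.0125] 298
[ 0.52  -0.008] -110.2 [0.0215 0.0114 0.0114] 63
[0.455  0.2169] -112.5 [0.0648 0.0202 0.0126] 278
```

View pics/w1.png

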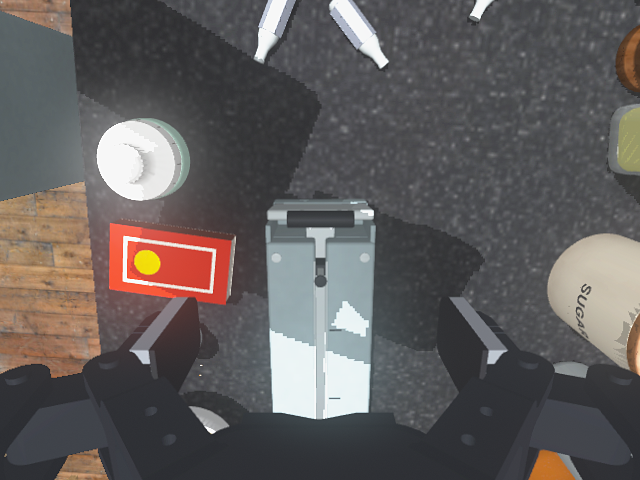

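The wrist view shows the handle bar at (287–354, 211–227) and the block's edges at u≈268 and 375. The slot is at u≈320, and the pin at (320,280).

```bash
python3 - <<'E'
from h import *
import pickle
s=pickle.load(open("w1.pkl","rb")); im=s["image"]; g=im.max(2)
m=np.zeros_like(g); m[205:232,278:362]=(g[205:232,278:362]<45)
n,l,st,c=cv2.connectedComponentsWithStats(m); i=1+np.argmax(st[1:,4]); print(st[i],c[i])
x,y,w,h=st[i,:4]
P=onplane(s,[[x,y],[x+w,y],[x,y+h],[x+w,y+h],[x+w/2,y+h/2]],.106); print(P.round(4).tolist(), "len",np.linalg.norm(P[1]-P[0]),"thick",np.linalg.norm(P[2]-P[0]))
C=cloud(s)
print("bar depth pts",np.median(C[l==i],axis=0))
# block side edges at z=.076 along rows, via slot and depth
R=[]
for v in range(245,400,5):
    row=C[v,:,2]; uu=[u for u in range(225,420) if abs(row[u]-.076)<.01]
    p=onplane(s,[[min(uu),v],[max(uu)+1,v]],.076); R.append(np.r_[p[0,:2],p[1,:2]])
R=np.array(R); print(R[::6].round(4)); mid=(R[:,:2]+R[:,2:])/2
a=np.polyfit(mid[:,1],mid[:,0],1); print("axis x=",a,"yaw",np.degrees(np.arctan2(-1,-a[0])),"width",np.median(np.linalg.norm(R[:,:2]-R[:,2:],axis=1)))
print("axis x at handle y", np.polyval(a,P[4,1]))
E
```

```text
Traceback (most recent call last):
ValueError: attempt to get argmax of an empty sequence
```

```bash
cat > mag.py <<'E'
from h import *
import pickle
s=pickle.load(open("w1.pkl","rb")); im=s["image"]; g=im.max(2)
m=np.zeros_like(g); m[205:232,284:358]=(g[205:232,284:358]<65)
n,l,st,c=cv2.connectedComponentsWithStats(m); print(g[219,284:358:6],g[205:232:2,320]); i=1+np.argmax(st[1:,4]); print(st[i],c[i])
x,y,w,h=st[i,:4]
P=onplane(s,[[x,y],[x+w,y],[x,y+h],[x+w,y+h],[x+w/2,y+h/2]],.106); print(P.round(4).tolist(), "len",np.linalg.norm(P[1]-P[0]),"thick",np.linalg.norm(P[2]-P[0]))
C=cloud(s)
print("bar depth pts",np.median(C[l==i],axis=0))
R=[]
for v in range(245,400,5):
    row=C[v,:,2]; uu=[u for u in range(225,420) if abs(row[u]-.076)<.01]
    p=onplane(s,[[min(uu),v],[max(uu)+1,v]],.076); R.append(np.r_[p[0,:2],p[1,:2]])
R=np.array(R); print(R[::6].round(4)); mid=(R[:,:2]+R[:,2:])/2
a=np.polyfit(mid[:,1],mid[:,0],1); print("axis x=",a,"yaw",np.degrees(np.arctan2(-1,-a[0])),"width",np.median(np.linalg.norm(R[:,:2]-R[:,2:],axis=1)))
print("axis x at handle y", np.polyval(a,P[4,1]))
E
python3 mag.py
```

```text
[168  80  81  82  81  82  81  81  81  80  81  79 165] [118 118 134  52  61  65  72  81  80  71  65 127 211 209]
[287 211  67   9 315] [319.87619048 212.99047619]
[[0.4974, -0.0555, 0.106], [0.5422, -0.0527, 0.106], [0.4977, -0.0617, 0.106], [0.5428, -0.0589, 0.106], [0.52, -0.0572, 0.106]] len 0.04491456397889936 thick 0.006196195041250657
bar depth pts [ 0.5189205  -0.05604287  0.10329622]
[[ 0.4804 -0.0895  0.5636 -0.0843]
 [ 0.4819 -0.1139  0.5653 -0.1086]
 [ 0.4842 -0.1394  0.567  -0.1341]
 [ 0.4858 -0.1661  0.5689 -0.1608]
 [ 0.4874 -0.194   0.57   -0.1887]
 [ 0.4892 -0.2234  0.572  -0.2181]]
axis x= [-0.0621013   0.51703407] yaw -86.44642117720436 width 0.08329933015276875
axis x at handle y 0.5205851952409508
```

>>> servo_tool([
  [[6, 1, 50], 0, 1],
  [[6, 1, 100], 0, 1],
  [[6, 1, 130], 0, 1],
  [[6, 1, 144], 0, 1],
  [[6, 1, 144], 0, 1],
  [[6, 1, 144], 0, 1],
], force=25)

```text
t: 2.4
tcp_pos: [0.52, -0.0621, 0.2562]
tool_rot: [0.686, 0.727, 0.0, -0.001]
force: [0.4, 0.5, 0.1]
finger_gap: 0.999
```

>>> servo_tool([
  [[0, 0, 0], 0, 0.3],
  [[0, 0, 0], 0, -0.3],
  [[0, 0, 0], 0, -0.3],
  [[0, 0, 0], 0, -0.3],
  [[0, 0, 0], 0, -0.3],
  [[0, 0, 0], 0, -0.3],
], force=25)

```text
t: 3.0
tcp_pos: [0.5203, -0.0622, 0.2575]
tool_rot: [0.686, 0.727, 0.001, 0.0]
force: [0.2, -0.9, 6.3]
finger_gap: 0.531
```

```bash
python3 - <<'E'
from h import *
s=snapshot("wrist"); cv2.imwrite("pics/w2.png",s["image"]); st=sense(); print(st["tcp_pos"],yaw(),st["force"],st["finger_gap"])
E
```

```text
[ 0.52032605 -0.06224691  0.25747226] 93.34269023397566 [-0.47569888 -1.78346614  6.7514013 ] 0.5288602288098734
```

View pics/w2.png

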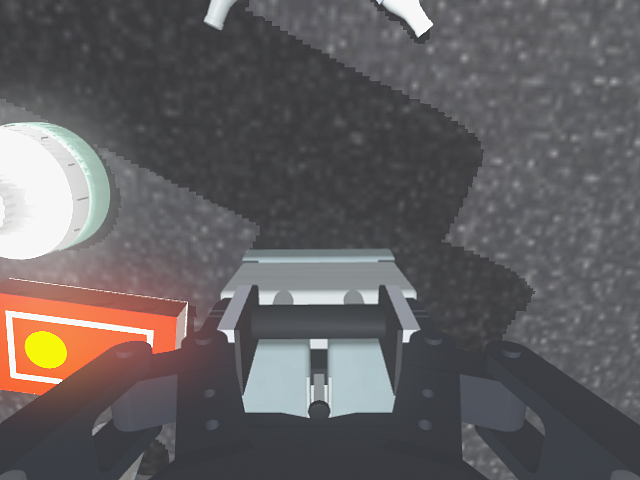

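The bar is gripped by its ends (wrist view around row 320, gap 0.53). I'm swinging it down along the arc.

>>> servo_tool([
  [[9.7, 0, 0.6], 0, -0.3],
  [[19.2, 0, 2.5], 0, -0.3],
  [[28.3, 0, 5.6], 0, -0.3],
  [[37, 0, 9.9], 0, -0.3],
  [[45, 0, 15.3], 0, -0.3],
  [[52.3, 0, 21.7], 0, -0.3],
  [[58.7, 0, 29], 0, -0.3],
  [[64.1, 0, 37], 0, -0.3],
])

```text
t: 3.85
tcp_pos: [0.5163, 0.0021, 0.2204]
tool_rot: [0.686, 0.728, 0.0, 0.0]
force: [-2.2, -4.4, 1.5]
finger_gap: 0.529
```

>>> servo_tool([
  [[4, 0, 9], 0, -0.3],
  [[7, 0, 18], 0, -0.3],
  [[9, 0, 27], 0, -0.3],
  [[10, 0, 36], 0, -0.3],
  [[10, 0, 39], 0, -0.3],
  [[10, 0, 39], 0, -0.3],
  [[10, 0, 39], 0, -0.3],
])

```text
t: 4.55
tcp_pos: [0.5156, 0.0125, 0.182]
tool_rot: [0.686, 0.727, 0.001, 0.0]
force: [-2.5, 3.2, 11.2]
finger_gap: 0.524
```

>>> servo_tool([
  [[0, 0, 0], 0, 0.6],
  [[0, 0, 0], 0, 1],
  [[0, 0, 0], 0, 1],
  [[0, 0, -50], 0, 1],
  [[0, 0, -100], 0, 1],
  [[50, 0, -150], 0, 1],
  [[100, 0, -200], 0, 1],
  [[150, 20, -250], 0, 1],
])

```text
t: 5.35
tcp_pos: [0.517, 0.119, 0.3887]
tool_rot: [0.687, 0.727, 0.0, -0.001]
force: [1.5, -0.4, -0.3]
finger_gap: 0.998
```

>>> servo_tool([
  [[50, 0, 0], 0, 1],
  [[50, 0, 0], 0, 1],
  [[50, 0, 0], 0, 1],
])

```text
t: 5.65
tcp_pos: [0.5136, 0.17, 0.3883]
tool_rot: [0.686, 0.728, -0.0, -0.001]
force: [-0.1, -0.4, -0.5]
finger_gap: 1.001
```

```bash
python3 - <<'E'
from h import *
import pickle
s=snapshot("wrist"); cv2.imwrite("pics/w3.png",s["image"]); pickle.dump(s,open("w3.pkl","wb")); st=sense(); print(st["tcp_pos"],yaw(),st["force"],st["finger_gap"])
t=snapshot("top"); cv2.imwrite("pics/t3.png",t["image"]); pickle.dump(t,open("t3.pkl","wb"))
for q in (s,t):
  print()
  for c in carts(q,.4,.72,.02,.35): print(c[0].round(4),round(c[1],1),np.round(c[2:5],4),c[5])
E
```

```text
[0.51379579 0.1689278  0.38796061] 93.33663034279668 [-0.36754324 -0.28341684 -0.74823633] 1.0037399294142508

[0.5074 0.211 ] -175.6 [0.6506 0.3425 0.3424] 179063
[0.5507 0.0766] 138.2 [0.0795 0.0273 0.0212] 2114

[0.6503 0.1251] -111.4 [0.0679 0.0196 0.0085] 228
[0.5597 0.2022] -68.9 [0.0652 0.0215 0.0118] 274
[0.5462 0.0755] -46.7 [0.0661 0.0155 0.0126] 248
[0.473  0.0791] -110.8 [0.066  0.0159 0.0089] 211
[0.4541 0.2148] -112.5 [0.0694 0.0175 0.0112] 284
```

View pics/w3.png

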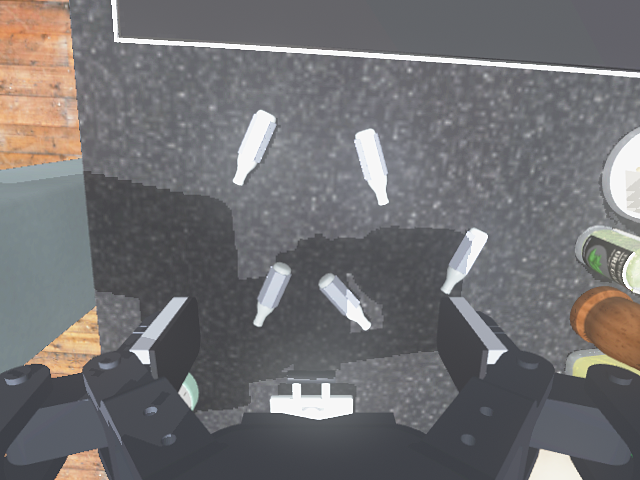

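All five cartridges show in the wrist view at about (255,147), (371,167), (465,260), (272,295) and (345,302), each with its neck toward the magazine. The door is lying down. I'll measure the cartridges by height above the worktop instead of brightness.

```bash
cat >> h.py <<'E'
def hcarts(s,x0=.4,x1=.75,y0=.035,y1=.33):
    "cartridges from the height map of a (wrist) view"
    C=cloud(s); z=cv2.medianBlur(C[...,2].astype(np.float32),5)
    m=((z>.007)&(z<.03)&(s["z_map"]>0)&(C[...,0]>x0)&(C[...,0]<x1)&(C[...,1]>y0)&(C[...,1]<y1)).astype(np.uint8)
    m=cv2.morphologyEx(m,cv2.MORPH_OPEN,np.ones((3,3)))
    n,l,st,c=cv2.connectedComponentsWithStats(m); out=[]
    for i in range(1,n):
        if st[i,4]<150: continue
        v,u=np.nonzero(l==i); P=onplane(s,np.c_[u,v],.010)[:,:2]
        mu=P.mean(0); a=np.linalg.svd(P-mu,full_matrices=False)[2][0]; b=np.array([-a[1],a[0]])
        t=(P-mu)@a; w=(P-mu)@b; lo,hi=np.percentile(t,[.3,99.7]); L=hi-lo
        wl=np.ptp(w[t<lo+.15*L]); wh=np.ptp(w[t>hi-.15*L])
        if wl<wh: a=-a; lo,hi=-hi,-lo; wl,wh=wh,wl
        out.append((mu+a*(lo+hi)/2,np.degrees(np.arctan2(a[1],a[0])),L,wl,wh,st[i,4]))
    return out
E
python3 - <<'E'
from h import *
import pickle
s=pickle.load(open("w3.pkl","rb"))
for c in hcarts(s): print(c[0].round(4),round(c[1],1),np.round(c[2:5],4),c[5])
C=cloud(s); print(C[377,300:325:6])
E
```

```text
[0.4538 0.2144] -112.3 [0.0649 0.0202 0.0088] 1555
[0.5589 0.2046] -69.5 [0.065  0.0205 0.0089] 1500
[0.6474 0.1246] -111.2 [0.0646 0.0201 0.0095] 1267
[0.4726 0.0803] -110.8 [0.066  0.0195 0.0086] 1142
[0.545  0.0774] -46.2 [0.066  0.0198 0.0087] 1143
[[0.50538364 0.0087345  0.03183734]
 [0.51099813 0.00986201 0.03294223]
 [0.51663097 0.00917542 0.03146158]
 [0.52223244 0.00994361 0.03205987]
 [0.5278472  0.01028598 0.03205217]]
```

Lengths read 65 mm, and the handle top at z = 32 mm confirms the door is fully down. First I'm taking the cartridge at (.545,.077), gripped 20 mm behind its centre.

>>> servo_tool([
  [[-40, 6, 40], -8, 0],
  [[-78, 13, 80], -16, 0],
  [[-78, 13, 100], -24, 0],
  [[-78, 13, 130], -32, 0],
  [[-78, 13, 150], -40.5, 0],
  [[-78, 13, 150], -40.5, 0],
  [[-78, 13, 150], -40.5, 0],
], force=40)

```text
t: 6.45
tcp_pos: [0.5311, 0.0898, 0.2373]
tool_rot: [0.395, 0.919, -0.001, -0.002]
force: [0.1, -0.2, 0.6]
finger_gap: 0.501
```

```bash
python3 - <<'E'
from h import *
print(sense()["tcp_pos"],yaw(),sense()["finger_gap"],move([.5312,.0918,.175],133.8))
E
```

```text
[0.53106976 0.08984515 0.23729683] 133.4574116370101 0.5006421111101802 (array([ 1.1,  1.6, 62.3]), np.float64(-0.3))
```

>>> servo_tool([
  [[1, 1.6, 35], -0.3, 0],
  [[1, 1.6, 62], -0.3, 0],
  [[1, 1.6, 62], -0.3, 0],
  [[1, 1.6, 62], -0.3, -0.7],
  [[1, 1.6, 62], -0.3, -0.7],
  [[1, 1.6, 62], -0.3, -0.7],
  [[1, 1.6, 62], -0.3, -0.7],
], force=40)

```text
t: 7.15
tcp_pos: [0.532, 0.0917, 0.177]
tool_rot: [0.393, 0.92, -0.0, -0.0]
force: [0.3, -0.7, 6.8]
finger_gap: 0.214
```

>>> servo_tool([
  [[0, 0, -40], 0, -0.7],
  [[0, 0, -80], 0, -0.7],
  [[0, 0, -80], 20, -0.7],
  [[0, 0, -80], 40, -0.7],
  [[0, 0, -80], 40, -0.7],
  [[0, 0, -80], 40, -0.7],
  [[0, 0, -80], 40, -0.7],
])

```text
t: 7.85
tcp_pos: [0.532, 0.0917, 0.2578]
tool_rot: [0.685, 0.728, 0.0, 0.0]
force: [-0.4, 0.1, -0.7]
finger_gap: 0.213
```

```bash
cat >> h.py <<'E'
def mp(mx,z,off=0.0):
    "TCP point on the tube axis line: magazine x = mx (m), TCP height z"
    y=-.079-mx*.998; return [.5165-.0621*y+off,y,z]
E
python3 - <<'E'
from h import *
print(sense()["tcp_pos"],yaw(),sense()["finger_gap"],move(mp(-.085,.245),93.55))
s=snapshot("wrist"); cv2.imwrite("pics/w4.png",s["image"])
E
```

```text
[0.53197316 0.09174371 0.25780502] 93.45881258958957 0.21288765573581506 (array([-84.8, -21. ,  12.8]), np.float64(-0.1))
```

View pics/w4.png

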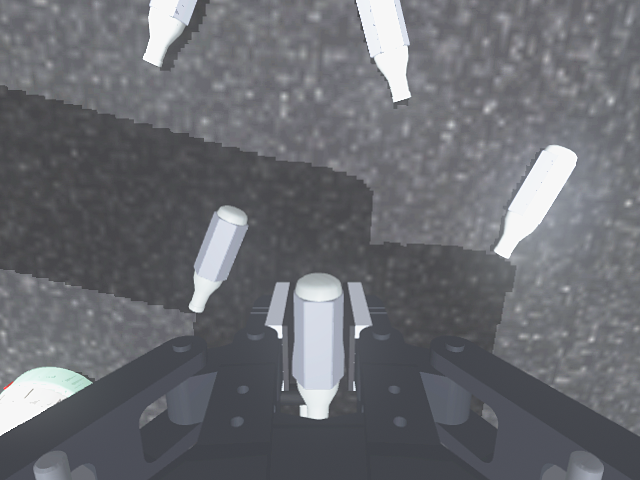

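The cartridge is held (wrist view: base at (318,287), neck toward the mouth, gap 18 mm). I'm checking its height in the grip while moving to the pre-insert point.

>>> servo_tool([
  [[-40, -10, 0], 0, -0.7],
  [[-75, -21, 13], 0, -0.7],
  [[-85, -21, 13], 0, -0.7],
  [[-85, -21, 13], 0, -0.7],
  [[-85, -21, 13], 0, -0.7],
])

```text
t: 8.4
tcp_pos: [0.5164, 0.006, 0.2452]
tool_rot: [0.686, 0.728, 0.001, 0.0]
force: [0.4, -0.3, 0.4]
finger_gap: 0.215
```

```bash
cat >> h.py <<'E'
def held():
    "held cartridge in the tool frame: top height below TCP across the body, base distance"
    s=snapshot("wrist"); C=cloud(s); st=sense(); t=st["tcp_pos"]
    for v in (300,330,360): print(v,[round(float((t[2]-C[v,u,2])*1000),1) for u in range(290,350,5)])
    z=t[2]-C[280:380,318,2]; y=C[280:380,318]
    return st["finger_gap"]
E
python3 - <<'E'
from h import *
print(held()); print(sense()["tcp_pos"],yaw(),move(mp(-.08,.213),93.55),move(mp(-.014,.213),93.55))
E
```

```text
300 [153.7, 164.3, 160.1, 159.2, 160.0, 158.2, 160.5, 159.4, 159.0, 160.5, 162.6, 157.4]
330 [146.4, 164.4, 161.9, 159.4, 158.6, 159.3, 159.7, 159.2, 159.8, 160.1, 163.9, 155.2]
360 [143.6, 164.0, 162.3, 160.1, 158.5, 158.7, 158.3, 158.6, 158.7, 161.6, 164.2, 152.0]
0.21636175374822203
[0.51634199 0.00639452 0.24517411] 93.41442234408707 (array([-5.6, -0.3, 32.2]), np.float64(-0.1)) (array([-71.5,  -0.1,  32.2]), np.float64(-0.1))
```

>>> servo_tool([
  [[0, -0.3, 20], 0, -0.7],
  [[0, -0.3, 31], 0, -0.7],
  [[0, -0.3, 31], 0, -0.7],
  [[-12, -0.2, 31], 0, -0.7],
  [[-24, -0.2, 31], 0, -0.7],
  [[-36, -0.2, 31], 0, -0.7],
  [[-36, -0.2, 31], 0, -0.7],
])

```text
t: 9.15
tcp_pos: [0.519, -0.0318, 0.2147]
tool_rot: [0.687, 0.727, 0.001, 0.002]
force: [-0.1, -0.3, -0.3]
finger_gap: 0.219
```

>>> servo_tool([
  [[-9, 0, 0], 0, -0.7],
  [[-18, 0, 0], 0, -0.7],
  [[-27, 0, 0], 0, -0.7],
  [[-35, 0, 0], 0, -0.7],
  [[-35, 0, 0], 0, -0.7],
])

```text
t: 9.65
tcp_pos: [0.5213, -0.0679, 0.2148]
tool_rot: [0.687, 0.726, 0.001, 0.002]
force: [0.4, -0.3, -0.2]
finger_gap: 0.214
```

```bash
python3 - <<'E'
from h import *
print(sense()["tcp_pos"],yaw(),sense()["force"],sense()["finger_gap"]);held()
s=snapshot("wrist"); cv2.imwrite("pics/w5.png",s["image"])
E
```

```text
[ 0.52125985 -0.06787361  0.21475578] 93.18459251176328 [ 0.35546851 -0.3193474  -0.24384906] 0.2141461539802124
300 [153.1, 164.7, 160.9, 159.8, 160.0, 159.1, 159.1, 159.9, 159.3, 159.9, 163.3, 157.5]
330 [145.9, 164.9, 162.1, 160.2, 159.1, 158.6, 158.4, 158.5, 159.1, 159.4, 163.4, 154.6]
360 [143.7, 165.0, 160.6, 159.5, 158.0, 158.5, 159.2, 159.2, 158.9, 160.5, 163.6, 152.8]
```

View pics/w5.png

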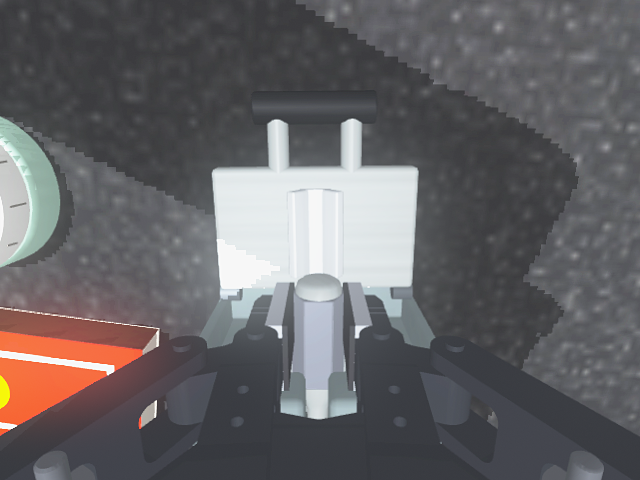

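The cartridge is in the bore in line with the gutter (base at (319,290)), with no force. I'm releasing it, backing out and surveying for the next one.

>>> servo_tool([
  [[0, 0, 0], 0, -0.2],
  [[0, 0, 0], 0, -0.2],
  [[20, 0, 0], 0, -0.2],
  [[45, 0, -5], 0, -0.2],
  [[70, 0, -50], 0, 0],
  [[110, 2, -95], 0, 0],
  [[155, 4, -130], 0, 0],
  [[200, 6, -160], 0, 0],
])

```text
t: 10.55
tcp_pos: [0.5151, 0.1161, 0.3633]
tool_rot: [0.687, 0.727, 0.001, 0.002]
force: [0.4, 0.1, 0.1]
finger_gap: 0.499
```

>>> servo_tool([
  [[37, 0, -14], 0, 0],
  [[37, 0, -14], 0, 0],
  [[37, 0, -14], 0, 0],
])

```text
t: 10.85
tcp_pos: [0.5123, 0.1541, 0.3776]
tool_rot: [0.686, 0.728, 0.001, 0.002]
force: [-0.1, -0.8, -1.0]
finger_gap: 0.499
```

```bash
cat > sv.py <<'E'
from h import *
import sys
s=snapshot("wrist"); st=sense(); print(st["tcp_pos"].round(4),round(yaw(),1),st["finger_gap"])
for c in hcarts(s):
    a=np.radians(c[1]); g=c[0]-.020*np.array([np.cos(a),np.sin(a)])
    y=c[1]+180
    print(c[0].round(4),round(c[1],1),np.round(c[2:5],4),c[5],"grasp",g.round(4),move([*g,.24],y))
E
python3 sv.py
```

```text
[0.5124 0.1532 0.3769] 93.3 0.4988691894262884
[0.4539 0.2146] -112.4 [0.0649 0.02   0.0089] 1725 grasp [0.4615 0.2331] (array([ 83. , -46.7, 136.6]), np.float64(25.7))
[0.5587 0.2045] -68.8 [0.065  0.0193 0.0086] 1594 grasp [0.5515 0.2232] (array([ 67.9,  42.6, 136.9]), np.float64(-18.0))
[0.4761 0.0867] -106.9 [0.0521 0.0188 0.0081] 1002 grasp [0.4819 0.1058] (array([-45.3, -33.7, 136.9]), np.float64(20.1))
[0.7303 0.0921] -116.5 [0.0649 0.0224 0.0108] 1376 grasp [0.7392 0.11  ] (array([-55.9, 223.5, 137.8]), np.float64(29.8))
```

The four remaining cartridges check out. One was knocked from (.647,.125) to (.730,.092). The near one, partly hidden by a finger, still has its base end where it was. I'm taking that one next.

>>> servo_tool([
  [[-25, -18, 40], 8, 0],
  [[-52, -36, 80], 16, 0],
  [[-52, -36, 110], 24, 0],
  [[-52, -36, 137], 24, 0],
  [[-52, -36, 137], 24, 0],
  [[-52, -36, 137], 24, 0],
  [[-52, -36, 137], 24, 0],
], force=40)

```text
t: 11.6
tcp_pos: [0.4805, 0.0985, 0.2407]
tool_rot: [0.823, 0.568, 0.002, 0.002]
force: [-0.8, -0.1, 0.5]
finger_gap: 0.498
```

```bash
python3 - <<'E'
from h import *
print(sense()["tcp_pos"],yaw(),move([.4797,.0990,.1765],69.2))
E
```

```text
[0.48046326 0.09854771 0.2406877 ] 69.25050106079694 (array([ 0.1, -1.2, 64.2]), np.float64(0.1))
```

>>> servo_tool([
  [[0, -1, 35], 0, 0],
  [[0, -1, 64], 0, 0],
  [[0, -1, 64], 0, 0],
  [[0, -1, 64], 0, -0.7],
  [[0, -1, 64], 0, -0.7],
  [[0, -1, 64], 0, -0.7],
  [[0, -1, 64], 0, -0.7],
], force=40)

```text
t: 12.3
tcp_pos: [0.4804, 0.0989, 0.1783]
tool_rot: [0.823, 0.568, 0.003, 0.003]
force: [-0.1, 0.5, 7.4]
finger_gap: 0.212
```

>>> servo_tool([
  [[0, 0, -40], 0, -0.7],
  [[0, 0, -80], -8, -0.7],
  [[0, 0, -80], -16, -0.7],
  [[0, 0, -80], -24.3, -0.7],
  [[0, 0, -80], -24.3, -0.7],
  [[0, 0, -80], -24.3, -0.7],
])

```text
t: 12.9
tcp_pos: [0.4796, 0.099, 0.2587]
tool_rot: [0.686, 0.728, 0.003, 0.004]
force: [0.2, 0.4, -0.6]
finger_gap: 0.211
```

>>> servo_tool([
  [[-45, 15, 0], 0, -0.7],
  [[-90, 30, 12], 0, -0.7],
  [[-95, 30.5, 12], 0, -0.7],
  [[-95, 30.5, 12], 0, -0.7],
  [[-95, 30.5, 12], 0, -0.7],
])

```text
t: 13.4
tcp_pos: [0.5149, 0.0066, 0.2469]
tool_rot: [0.686, 0.727, 0.002, 0.003]
force: [0.3, 0.3, -1.1]
finger_gap: 0.212
```

```bash
cat > pre.py <<'E'
from h import *
print(held()); print(sense()["tcp_pos"],yaw(),move(mp(-.085,.2145),93.55))
E
python3 pre.py
```

```text
300 [153.5, 166.3, 163.3, 162.0, 161.5, 161.2, 159.2, 160.3, 161.6, 162.7, 164.7, 156.6]
330 [146.2, 166.9, 163.8, 160.3, 160.7, 159.7, 160.9, 160.6, 160.8, 161.4, 166.5, 154.6]
360 [143.5, 167.2, 162.5, 161.2, 160.2, 160.9, 159.6, 160.1, 159.7, 162.4, 166.7, 152.8]
0.21863494849016982
[0.51487294 0.00700797 0.24704583] 93.39353597037766 (array([-1.2,  1. , 32.6]), np.float64(-0.2))
```

>>> servo_tool([
  [[0, 1, 20], -0.2, -0.7],
  [[0, 1, 31.5], -0.2, -0.7],
  [[0, 1, 31.5], -0.2, -0.7],
  [[-12, 1, 31.5], -0.2, -0.7],
  [[-24, 1, 31.5], -0.2, -0.7],
  [[-36, 1, 31.5], -0.2, -0.7],
  [[-36, 1, 31.5], -0.2, -0.7],
])

```text
t: 14.15
tcp_pos: [0.5187, -0.031, 0.2161]
tool_rot: [0.685, 0.728, 0.002, 0.004]
force: [0.2, -0.6, -0.8]
finger_gap: 0.212
```

>>> servo_tool([
  [[-9, 0, 0], 0, -0.7],
  [[-18, 0, 0], 0, -0.7],
  [[-27, 0, 0], 0, -0.7],
  [[-37, 0, 0], 0, -0.7],
  [[-37, 0, 0], 0, -0.7],
])

```text
t: 14.65
tcp_pos: [0.5214, -0.0695, 0.2162]
tool_rot: [0.686, 0.728, 0.002, 0.004]
force: [-0.2, 0.2, -0.8]
finger_gap: 0.213
```

```bash
cat > ins.py <<'E'
from h import *
print(sense()["tcp_pos"],yaw(),sense()["force"],sense()["finger_gap"]);held()
s=snapshot("wrist"); cv2.imwrite("pics/ins.png",s["image"])
E
python3 ins.py
```

```text
[ 0.52135054 -0.06950772  0.21620473] 93.37298968744476 [-0.23756409  0.23230324 -0.84688514] 0.2132955277767125
300 [153.5, 166.5, 162.8, 161.9, 161.6, 161.4, 160.6, 161.2, 161.9, 161.7, 164.2, 157.6]
330 [145.3, 165.7, 163.1, 160.0, 160.1, 160.5, 160.2, 160.1, 160.7, 161.7, 165.5, 155.1]
360 [143.4, 165.9, 161.9, 160.9, 159.7, 160.2, 159.8, 160.0, 159.0, 162.3, 166.5, 151.5]
```

>>> servo_tool([
  [[0, 0, 0], 0, -0.2],
  [[0, 0, 0], 0, -0.2],
  [[20, 0, 0], 0, -0.2],
  [[45, 0, -5], 0, -0.2],
  [[70, 0, -50], 0, 0],
  [[110, 2, -95], 0, 0],
  [[155, 4, -130], 0, 0],
  [[200, 6, -160], 0, 0],
])

```text
t: 15.55
tcp_pos: [0.5138, 0.1148, 0.3646]
tool_rot: [0.686, 0.728, 0.003, 0.005]
force: [1.0, 0.0, -0.2]
finger_gap: 0.5
```

>>> servo_tool([
  [[50, 0, -14], 0, 0],
  [[50, 0, -14], 0, 0],
  [[50, 0, -14], 0, 0],
])

```text
t: 15.85
tcp_pos: [0.51, 0.1663, 0.3789]
tool_rot: [0.684, 0.729, 0.003, 0.005]
force: [0.7, 0.1, -0.5]
finger_gap: 0.501
```

```bash
python3 sv.py; python3 - <<'E'
from h import *
s=snapshot("top")
cv2.imwrite("pics/t4.png",cv2.resize(s["image"][130:280,180:430],None,fx=3.2,fy=3.2,interpolation=cv2.INTER_CUBIC))
for c in carts(s,.4,.78,.02,.35): print(c[0].round(4),round(c[1],1),np.round(c[2:5],4),c[5])
E
```

```text
[0.5101 0.1651 0.3782] 93.5 0.49776671636338365
[0.4538 0.2144] -112.4 [0.0651 0.0202 0.0089] 1666 grasp [0.4614 0.2329] (array([ 71.1, -45.8, 137.5]), np.float64(26.0))
[0.5589 0.2044] -69.4 [0.0652 0.0201 0.0087] 1573 grasp [0.5519 0.2232] (array([ 55.8,  43.9, 138.4]), np.float64(-17.1))
[0.7304 0.0922] -116.2 [0.0641 0.0221 0.0112] 1313 grasp [0.7393 0.1101] (array([-68.5, 224. , 140.6]), np.float64(29.8))
[0.7315 0.0914] -116.3 [0.071  0.0202 0.0121] 270
[0.5618 0.1967] -69.4 [0.0532 0.0208 0.0111] 216
[0.4541 0.2148] -112.6 [0.0694 0.0183 0.0112] 287
```

View pics/t4.png

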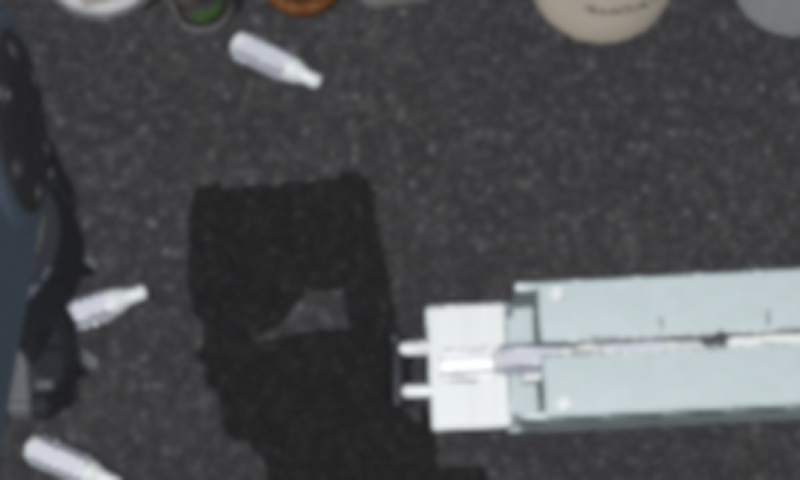

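The top crop shows the door down and cartridge two sticking about 25 mm out of the mouth at (520,355). The pin has moved on to (713,340), so the feed works. I'm taking the one at (.559,.204) and checking the room around the knocked one.

>>> servo_tool([
  [[28, 22, 40], -8, 0],
  [[56, 44, 80], -17, 0],
  [[56, 44, 110], -17, 0],
  [[56, 44, 138], -17, 0],
  [[56, 44, 138], -17, 0],
  [[56, 44, 138], -17, 0],
], force=40)

```text
t: 16.55
tcp_pos: [0.5523, 0.221, 0.2391]
tool_rot: [0.571, 0.821, 0.0, 0.004]
force: [0.9, 1.0, -0.6]
finger_gap: 0.499
```

```bash
python3 - <<'E'
from h import *
print(sense()["tcp_pos"],yaw(),move([.5519,.2232,.1765],110.6))
C=cloud(snapshot("top")); m=(C[...,2]>.03)&(C[...,2]<.4)&(C[...,0]>.62)&(C[...,0]<.9)&(C[...,1]>-.02)&(C[...,1]<.25)
P=C[m]; d=np.linalg.norm(P[:,:2]-[.7393,.1101],axis=1); i=np.argsort(d)[:400:40]; print(np.c_[P[i],d[i]].round(3))
E
```

```text
[0.55227153 0.22097663 0.23911745] 110.2992360882242 (array([ 2.6,  0.1, 62.6]), np.float64(-0.3))
[[0.758 0.129 0.037 0.026]
 [0.753 0.136 0.033 0.029]
 [0.755 0.136 0.069 0.03 ]
 [0.757 0.136 0.09  0.031]
 [0.755 0.139 0.05  0.033]
 [0.765 0.133 0.108 0.035]
 [0.754 0.144 0.047 0.037]
 [0.753 0.146 0.058 0.038]
 [0.754 0.147 0.072 0.04 ]
 [0.779 0.096 0.043 0.042]]
```

>>> servo_tool([
  [[2.6, 0, 35], -0.3, 0],
  [[2.6, 0, 62.5], -0.3, 0],
  [[2.6, 0, 62.5], -0.3, 0],
  [[2.6, 0, 62.5], -0.3, -0.7],
  [[2.6, 0, 62.5], -0.3, -0.7],
  [[2.6, 0, 62.5], -0.3, -0.7],
  [[2.6, 0, 62.5], -0.3, -0.7],
], force=40)

```text
t: 17.3
tcp_pos: [0.5533, 0.2236, 0.1802]
tool_rot: [0.569, 0.822, 0.003, 0.006]
force: [-1.3, -1.3, 6.8]
finger_gap: 0.212
```

>>> servo_tool([
  [[0, 0, -40], 0, -0.7],
  [[0, 0, -80], 8, -0.7],
  [[0, 0, -80], 17, -0.7],
  [[0, 0, -80], 17, -0.7],
  [[0, 0, -80], 17, -0.7],
])

```text
t: 17.8
tcp_pos: [0.5519, 0.2238, 0.2603]
tool_rot: [0.683, 0.73, 0.004, 0.006]
force: [0.2, -0.6, -0.9]
finger_gap: 0.215
```

>>> servo_tool([
  [[-45, -10, 0], 0, -0.7],
  [[-90, -20, 0], 0, -0.7],
  [[-135, -30, 0], 0, -0.7],
  [[-180, -40, 12], 0, -0.7],
  [[-215, -49, 12], 0, -0.7],
  [[-215, -49, 12], 0, -0.7],
  [[-215, -49, 12], 0, -0.7],
])

```text
t: 18.5
tcp_pos: [0.517, 0.0052, 0.2476]
tool_rot: [0.684, 0.73, 0.003, 0.005]
force: [0.4, -0.0, 0.1]
finger_gap: 0.209
```

```bash
python3 pre.py
```

```text
300 [152.8, 168.5, 165.8, 161.7, 161.9, 162.3, 162.0, 161.6, 162.1, 163.3, 167.2, 156.9]
330 [146.0, 167.8, 164.5, 162.2, 162.0, 162.1, 161.9, 162.0, 162.4, 164.3, 167.8, 153.6]
360 [142.1, 167.3, 164.8, 162.9, 161.9, 161.9, 161.5, 161.6, 161.1, 164.3, 168.4, 152.5]
0.21349401940163343
[0.51716391 0.00607547 0.24779783] 93.8254102576386 (array([-0.1, -1.4, 33.3]), np.float64(0.3))
```

>>> servo_tool([
  [[0, -3.3, 20], 0.3, -0.7],
  [[0, -3.3, 31], 0.3, -0.7],
  [[0, -3.3, 31], 0.3, -0.7],
  [[-12, -3.3, 31], 0.3, -0.7],
  [[-24, -3.3, 31], 0.3, -0.7],
  [[-36, -3.3, 31], 0.3, -0.7],
  [[-54, -3.3, 31], 0.3, -0.7],
  [[-73, -3.3, 31], 0.3, -0.7],
])

```text
t: 19.35
tcp_pos: [0.5191, -0.0678, 0.2172]
tool_rot: [0.685, 0.729, 0.003, 0.005]
force: [0.4, 2.0, -0.3]
finger_gap: 0.21
```

```bash
cat >> h.py <<'E'
def move(p,yw,L=.165):
    "as before, but p is where the vertical-tool TCP would be: tilt of the tool is allowed for at the grasp point"
    from scipy.spatial.transform import Rotation as R
    st=sense(); r=R.from_quat(st["tool_rot"]); z=r.apply([0,0,1])
    p=np.array(p)-np.array([z[0],z[1],0])*L
    return r.inv().apply(p-st["tcp_pos"]).dot(np.eye(3)*1000).round(1),round((yaw()-yw+180)%360-180,1)
E
python3 ins.py; python3 -c "
from h import *; print(move(mp(-.012,.217),93.55))"
```

```text
[ 0.51910235 -0.06779386  0.21724907] 93.5606614378707 [ 0.37979715  2.0375064  -0.30527361] 0.2097398032937502
300 [30.8, 168.1, 164.6, 162.0, 162.6, 161.8, 161.9, 162.7, 162.6, 163.4, 166.4, 156.7]
330 [145.5, 169.4, 165.6, 162.5, 161.3, 161.6, 162.4, 162.1, 162.1, 164.3, 166.6, 154.1]
360 [141.9, 169.7, 166.0, 162.9, 161.9, 161.9, 30.8, 162.2, 162.0, 164.7, 167.5, 150.7]
(array([ 3.2, -1.4,  0.4]), np.float64(-0.2))
```

>>> servo_tool([
  [[0, 0, 0], 0, -0.2],
  [[0, 0, 0], 0, -0.2],
  [[20, 0, 0], 0, -0.2],
  [[45, 0, -5], 0, -0.2],
  [[70, 0, -50], 0, 0],
  [[110, 0, -80], 8, 0],
  [[155, -20, -100], 16, 0],
  [[200, -40, -100], 24, 0],
])

```text
t: 20.25
tcp_pos: [0.47, 0.1246, 0.3185]
tool_rot: [0.821, 0.57, 0.008, 0.007]
force: [0.2, 0.7, -0.2]
finger_gap: 0.501
```

```bash
python3 - <<'E'
from h import *
print(sense()["tcp_pos"],yaw(),move([.4614,.2329,.225],67.6))
E
```

```text
[0.47002818 0.12463983 0.31850859] 69.53978350919182 (array([ 97.3, -51.3,  92.9]), np.float64(1.9))
```

>>> servo_tool([
  [[48, -26, 30], 1.9, 0],
  [[80, -51, 60], 1.9, 0],
  [[97, -51, 93], 1.9, 0],
  [[97, -51, 93], 1.9, 0],
  [[97, -51, 93], 1.9, 0],
  [[97, -51, 93], 1.9, 0],
])

```text
t: 20.85
tcp_pos: [0.4584, 0.2327, 0.2262]
tool_rot: [0.831, 0.556, 0.009, 0.008]
force: [0.4, -0.6, -0.0]
finger_gap: 0.501
```

```bash
python3 - <<'E'
from h import *
print(sense()["tcp_pos"],sense()["tool_rot"],yaw(),move([.4614,.2329,.1755],67.6))
s=snapshot("wrist"); cv2.imwrite("pics/w6.png",s["image"])
E
```

```text
[0.45840883 0.2326924  0.22617139] [0.83077162 0.55649213 0.0087584  0.007637  ] 67.63617421886543 (array([ 0. , -2.2, 50.6]), np.float64(0.0))
```

View pics/w6.png

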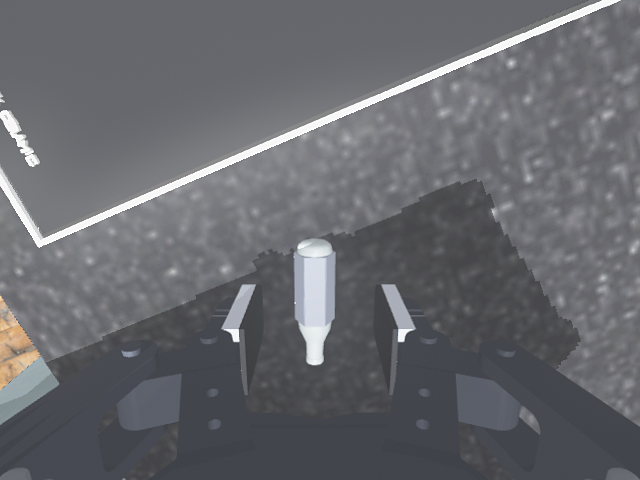

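The cartridge at (315,300) sits centred between the open pads. I'm grasping it.

>>> servo_tool([
  [[0, -2, 30], 0, 0],
  [[0, -2, 50.5], 0, 0],
  [[0, -2, 50.5], 0, 0],
  [[0, -2, 50.5], 0, -0.7],
  [[0, -2, 50.5], 0, -0.7],
  [[0, -2, 50.5], 0, -0.7],
  [[0, -2, 50.5], 0, -0.7],
], force=40)

```text
t: 21.6
tcp_pos: [0.4587, 0.2328, 0.178]
tool_rot: [0.831, 0.556, 0.011, 0.009]
force: [-0.5, -2.8, 7.7]
finger_gap: 0.212
```

>>> servo_tool([
  [[0, 0, -40], 0, -0.7],
  [[0, 0, -80], -8, -0.7],
  [[0, 0, -80], -16, -0.7],
  [[0, 0, -80], -26, -0.7],
  [[0, 0, -80], -26, -0.7],
  [[0, 0, -80], -26, -0.7],
  [[0, 0, -80], -26, -0.7],
])

```text
t: 22.3
tcp_pos: [0.4564, 0.2329, 0.258]
tool_rot: [0.685, 0.728, 0.008, 0.011]
force: [-0.8, 0.2, -1.0]
finger_gap: 0.214
```

```bash
python3 - <<'E'
from h import *
print(sense()["tcp_pos"],sense()["tool_rot"],yaw(),sense()["finger_gap"],move(mp(-.085,.247),93.55))
E
```

```text
[0.45637034 0.23291877 0.25803469] [0.68520839 0.72821925 0.00843567 0.01072537] 93.4828264884198 0.21402465065420398 (array([-229.6,   41.1,   13.1]), np.float64(-0.1))
```

>>> servo_tool([
  [[-45, 8, 0], 0, -0.7],
  [[-90, 16, 0], 0, -0.7],
  [[-135, 25, 0], 0, -0.7],
  [[-180, 34, 8], 0, -0.7],
  [[-230, 41, 13], 0, -0.7],
  [[-230, 41, 13], 0, -0.7],
  [[-230, 41, 13], 0, -0.7],
])

```text
t: 23.0
tcp_pos: [0.5117, 0.0044, 0.2466]
tool_rot: [0.687, 0.727, 0.008, 0.01]
force: [-0.5, -0.3, -0.5]
finger_gap: 0.214
```

```bash
python3 pre.py
```

```text
300 [153.0, 165.6, 162.3, 160.9, 159.7, 161.1, 161.3, 159.7, 160.8, 161.5, 164.2, 157.4]
330 [146.1, 165.7, 162.7, 160.6, 160.4, 160.4, 159.7, 159.4, 159.6, 162.3, 165.0, 154.3]
360 [143.8, 165.9, 162.2, 158.9, 159.9, 159.6, 159.0, 159.4, 159.7, 161.2, 166.0, 151.9]
0.20945918127497687
[0.51122916 0.00563188 0.24668968] 93.3527337172501 (array([ 0.6, -0.1, 32.2]), np.float64(-0.2))
```

>>> servo_tool([
  [[0, 0, 20], -0.2, -0.7],
  [[0, 0, 31.5], -0.2, -0.7],
  [[0, 0, 31.5], -0.2, -0.7],
  [[-12, 0, 31.5], -0.2, -0.7],
  [[-24, 0, 31.5], -0.2, -0.7],
  [[-36, 0, 31.5], -0.2, -0.7],
  [[-54, 0, 31.5], -0.2, -0.7],
  [[-73, 0, 31.5], -0.2, -0.7],
])

```text
t: 23.85
tcp_pos: [0.5162, -0.068, 0.2158]
tool_rot: [0.685, 0.729, 0.008, 0.01]
force: [0.1, 2.1, 0.1]
finger_gap: 0.21
```

```bash
python3 ins.py; python3 -c "
from h import *; print(move(mp(-.012,.215),93.55))"
```

```text
[ 0.51615497 -0.06803649  0.21575386] 93.56464221577156 [0.13955265 2.13348662 0.13388421] 0.20991674439058103
300 [153.8, 165.8, 161.9, 161.2, 160.5, 161.4, 161.7, 161.1, 160.0, 162.8, 163.5, 157.7]
330 [146.7, 165.6, 163.2, 161.0, 159.4, 159.4, 159.4, 159.4, 160.0, 161.6, 165.5, 155.0]
360 [144.2, 166.4, 30.9, 160.9, 160.2, 160.1, 159.6, 159.5, 160.2, 162.7, 166.0, 151.7]
(array([ 3.4, -0.8,  0.9]), np.float64(-0.2))
```

>>> servo_tool([
  [[0, 0, 0], 0, -0.2],
  [[0, 0, 0], 0, -0.2],
  [[20, 0, 0], 0, -0.2],
  [[45, 0, -5], 0, -0.2],
  [[70, 0, -50], 0, -0.2],
  [[100, 20, -95], 0, -0.2],
  [[120, 60, -130], 0, -0.2],
  [[140, 100, -150], 0, -0.2],
])

```text
t: 24.75
tcp_pos: [0.5938, 0.0723, 0.3642]
tool_rot: [0.685, 0.728, 0.009, 0.012]
force: [1.9, 0.1, -1.0]
finger_gap: 0.402
```

>>> servo_tool([
  [[40, 40, 0], 0, -0.2],
  [[50, 40, 0], 8, -0.2],
  [[50, 40, 0], 16, -0.2],
  [[50, 40, 0], 16, -0.2],
  [[50, 40, 0], 16, -0.2],
])

```text
t: 25.25
tcp_pos: [0.6302, 0.1251, 0.3648]
tool_rot: [0.779, 0.627, 0.01, 0.01]
force: [-0.1, -0.7, -0.4]
finger_gap: 0.394
```

```bash
python3 - <<'E'
from h import *
s=snapshot("wrist"); st=sense(); print(st["tcp_pos"],st["tool_rot"],yaw(),st["finger_gap"])
for c in hcarts(s,.55,.77,.03,.2):
    a=np.radians(c[1]); g=c[0]+.018*np.array([np.cos(a),np.sin(a)])
    print(c[0].round(4),round(c[1],1),np.round(c[2:5],4),c[5],"grasp",g.round(4),move([*g,.26],c[1]+180))
    C=cloud(s); Q=C[(s["z_map"]>0)&(C[...,2]>.04)&(C[...,2]<.25)&(C[...,0]>.6)&(C[...,1]>.0)]
    e=np.array([np.cos(a),np.sin(a)]); n=np.array([-e[1],e[0]]); D=Q[:,:2]-g; al,pe=D@e,D@n
    k=(abs(al)<.06)&(abs(pe)<.075)&((abs(Q[:,:2]-st["tcp_pos"][:2]).max(1)>.07)); print(k.sum(), np.c_[al[k],pe[k],Q[k][:,2]][::max(1,k.sum()//15)].round(3))
cv2.imwrite("pics/w7.png",s["image"])
E
```

```text
[0.63027992 0.12472813 0.36487834] [0.7791143  0.62671558 0.00991981 0.01049233] 77.62794565310304 0.40497953309987345
[0.7607 0.1487] 71.8 [0.0364 0.0101 0.01  ] 428 grasp [0.7664 0.1658] (array([ 68.6, 116.3, 108.4]), np.float64(-174.2))
29190 [[ 0.059  0.02   0.114]
 [ 0.055 -0.026  0.124]
 [ 0.057  0.022  0.062]
 [ 0.046  0.02   0.084]
 [ 0.041  0.018  0.082]
 [ 0.037  0.016  0.066]
 [ 0.028  0.005  0.094]
 [ 0.024 -0.032  0.123]
 [ 0.018 -0.027  0.094]
 [ 0.    -0.052  0.106]
 [-0.013  0.005  0.093]
 [-0.017 -0.009  0.105]
 [-0.021 -0.043  0.101]
 [-0.026 -0.051  0.106]
 [-0.054 -0.048  0.057]]
[0.73   0.0919] -116.1 [0.0644 0.0197 0.0095] 1526 grasp [0.7221 0.0757] (array([-28.8,  92.4, 107.5]), np.float64(13.8))
18065 [[-0.057  0.053  0.041]
 [-0.051  0.068  0.077]
 [-0.043  0.051  0.094]
 [-0.054  0.056  0.143]
 [-0.03   0.047  0.092]
 [-0.013  0.054  0.057]
 [-0.025  0.044  0.116]
 [-0.023  0.045  0.132]
 [ 0.018  0.067  0.046]
 [ 0.017  0.068  0.068]
 [-0.011  0.058  0.143]
 [ 0.007  0.073  0.123]
 [ 0.015  0.067  0.132]
 [ 0.009  0.071  0.157]
 [ 0.035  0.074  0.139]
 [ 0.03   0.072  0.177]]
[0.7699 0.0775] 95.8 [0.0279 0.0045 0.004 ] 283 grasp [0.768  0.0954] (array([  0.3, 133. , 108.8]), np.float64(161.9))
22792 [[ 0.05  -0.062  0.066]
 [ 0.044 -0.049  0.105]
 [ 0.041 -0.039  0.101]
 [ 0.046 -0.01   0.106]
 [ 0.043 -0.003  0.106]
 [ 0.031 -0.001  0.066]
 [ 0.001 -0.038  0.046]
 [-0.003 -0.029  0.098]
 [-0.001 -0.016  0.116]
 [-0.024 -0.002  0.055]
 [-0.03  -0.006  0.067]
 [-0.009 -0.014  0.152]
 [-0.015 -0.011  0.152]
 [-0.059 -0.012  0.081]
 [-0.058 -0.021  0.117]
 [-0.06  -0.007  0.162]]
```

View pics/w7.png

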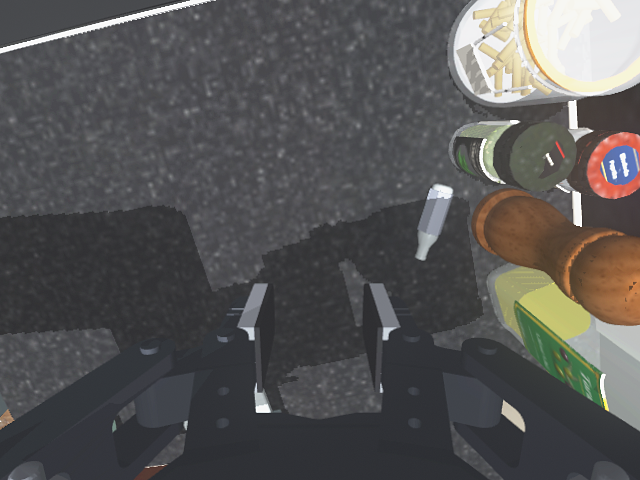

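The last cartridge (435,222) lies close to the pepper mill and jars at right. I need the gripper's real footprint before going in, so I'm measuring it from the depth map and comparing clearances.

```bash
python3 - <<'E'
from h import *
from scipy.spatial.transform import Rotation as R
s=snapshot("wrist"); st=sense(); C=cloud(s).reshape(-1,3); ok=s["z_map"].ravel()>0
r=R.from_quat(st["tool_rot"]); C=C[ok]; T=r.inv().apply(C-st["tcp_pos"])
g=T[(T[:,2]<.185)&(abs(T[:,0])<.07)&(abs(T[:,1])<.1)]
for z in np.arange(.02,.18,.015):
    b=g[(g[:,2]>=z)&(g[:,2]<z+.015)]
    if len(b)>20: print("tz %.3f"%z,len(b),"y",np.percentile(b[:,1],[0.5,99.5]).round(3),"x",np.percentile(b[:,0],[.5,99.5]).round(3), "x|y>.04", b[abs(b[:,1])>.04][:,0].max(initial=-9).round(3))
# obstacles
P=C[(C[:,2]>.04)&(C[:,0]>.70)&(C[:,1]>-.03)&(C[:,1]<.2)]
c=np.array([.730,.0919]); a=np.radians(-116.1); e=np.array([np.cos(a),np.sin(a)]); n=np.array([-e[1],e[0]])
D=P[:,:2]-c; al,pe=D@e,D@n
for lo in np.arange(-.06,.1,.01):
    k=(al>=lo)&(al<lo+.01); 
    print("al %.2f"%lo, *[ (f"z>{h}", pe[k&(P[:,2]>h)].min(initial=9).round(3)) for h in (.04,.07,.10)])
E
```

```text
tz 0.065 4217 y [-0.021  0.02 ] x [0.019 0.021] x|y>.04 -9.0
tz 0.080 23996 y [-0.059  0.058] x [0.001 0.02 ] x|y>.04 0.014
tz 0.095 19371 y [-0.058  0.057] x [-0.011  0.018] x|y>.04 0.014
tz 0.110 15456 y [-0.052  0.051] x [-0.011  0.014] x|y>.04 0.015
tz 0.125 3782 y [-0.044  0.044] x [-0.01   0.015] x|y>.04 0.013
tz 0.140 2226 y [-0.031  0.03 ] x [-0.01   0.012] x|y>.04 -9.0
tz 0.155 1533 y [-0.031  0.03 ] x [-0.01   0.012] x|y>.04 -9.0
tz 0.170 64 y [-0.018  0.017] x [-0.007  0.01 ] x|y>.04 -9.0
al -0.06 ('z>0.04', np.float64(-0.003)) ('z>0.07', np.float64(-0.003)) ('z>0.1', np.float64(-0.002))
al -0.05 ('z>0.04', np.float64(0.005)) ('z>0.07', np.float64(0.006)) ('z>0.1', np.float64(0.006))
al -0.04 ('z>0.04', np.float64(0.043)) ('z>0.07', np.float64(0.047)) ('z>0.1', np.float64(0.047))
al -0.03 ('z>0.04', np.float64(0.039)) ('z>0.07', np.float64(0.043)) ('z>0.1', np.float64(0.043))
al -0.02 ('z>0.04', np.float64(0.038)) ('z>0.07', np.float64(0.042)) ('z>0.1', np.float64(0.042))
al -0.01 ('z>0.04', np.float64(0.038)) ('z>0.07', np.float64(0.042)) ('z>0.1', np.float64(0.042))
al 0
[... 253 characters left out ...]
68)) ('z>0.1', np.float64(0.068))
al 0.03 ('z>0.04', np.float64(0.064)) ('z>0.07', np.float64(0.064)) ('z>0.1', np.float64(0.064))
al 0.04 ('z>0.04', np.float64(0.065)) ('z>0.07', np.float64(0.065)) ('z>0.1', np.float64(0.065))
al 0.05 ('z>0.04', np.float64(0.072)) ('z>0.07', np.float64(0.072)) ('z>0.1', np.float64(0.072))
al 0.06 ('z>0.04', np.float64(0.079)) ('z>0.07', np.float64(0.079)) ('z>0.1', np.float64(0.079))
al 0.07 ('z>0.04', np.float64(0.087)) ('z>0.07', np.float64(0.087)) ('z>0.1', np.float64(0.087))
al 0.08 ('z>0.04', np.float64(9.0)) ('z>0.07', np.float64(9.0)) ('z>0.1', np.float64(9.0))
al 0.09 ('z>0.04', np.float64(9.0)) ('z>0.07', np.float64(9.0)) ('z>0.1', np.float64(9.0))
```

Gripping at the shoulder, 24 mm ahead of centre and offset 5 mm away from the mill, leaves about 9 mm of clearance. I'll pull it out into the open and regrasp it there.

```bash
python3 -c "
from h import *
print(move([.7149,.0725,.26],63.9), move([.7149,.0725,.177],63.9))"
```

```text
(array([-33.2,  85.9, 107.4]), np.float64(13.7)) (array([-33.4,  83.4, 190.4]), np.float64(13.7))
```

>>> servo_tool([
  [[-33, 40, 40], 8, -0.2],
  [[-33, 75, 80], 13.7, -0.2],
  [[-33, 85, 107], 13.7, -0.2],
  [[-33, 85, 107], 13.7, -0.2],
  [[-33, 84, 140], 13.7, -0.2],
  [[-33, 83.5, 170], 13.7, -0.2],
  [[-33, 83.5, 188], 13.7, -0.2],
  [[-33, 83.5, 188], 13.7, -0.2],
])

```text
t: 26.15
tcp_pos: [0.7087, 0.0736, 0.1775]
tool_rot: [0.848, 0.529, 0.009, 0.008]
force: [-1.1, 0.3, -0.8]
finger_gap: 0.398
```

>>> servo_tool([
  [[0, 0, 1], 0, -0.2],
  [[0, 0, 1], 0, -0.9],
  [[0, 0, 1], 0, -0.9],
  [[0, 0, 1], 0, -0.9],
  [[0, 0, 1], 0, -0.9],
  [[0, -5, -15], 0, -0.9],
  [[0, -15, -15], 0, -0.9],
], force=40)

```text
t: 26.85
tcp_pos: [0.6958, 0.0801, 0.1946]
tool_rot: [0.849, 0.529, 0.011, 0.009]
force: [0.7, -0.4, -0.1]
finger_gap: 0.111
```

```bash
python3 - <<'E'
from h import *
st=sense(); print(st["tcp_pos"],st["tool_rot"],yaw(),st["force"],st["finger_gap"])
s=snapshot("wrist"); cv2.imwrite("pics/w8.png",s["image"])
E
```

```text
[0.69578219 0.08013521 0.19460234] [0.84855431 0.52891226 0.01111742 0.00915442] 63.87857117464386 [ 0.69310425 -0.39129252 -0.10941198] 0.11061188448345248
```

View pics/w8.png

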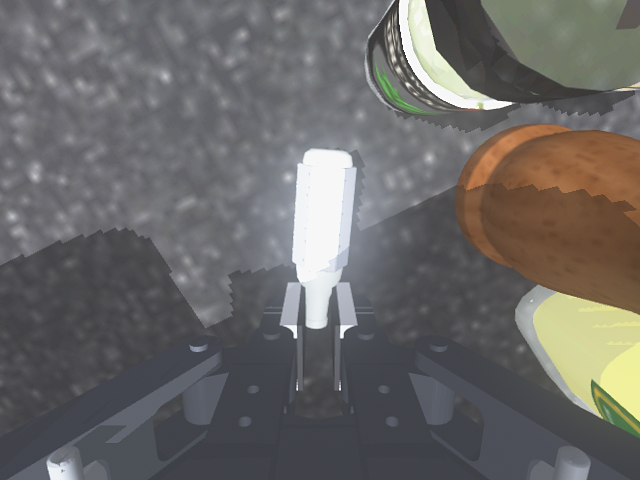

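The neck is held at (318,300), and the cartridge is coming clear of the mill and jar. I'm carrying it into the open and setting it down.

>>> servo_tool([
  [[0, -30, 0], 0, -0.9],
  [[0, -60, 0], 0, -0.9],
  [[0, -85, 0], 0, -0.9],
  [[0, -85, 0], 0, -0.9],
  [[0, -85, 10], 0, -0.9],
  [[0, -85, 16], 0, -0.9],
  [[0, -85, 16], 0, -0.9],
])

```text
t: 27.6
tcp_pos: [0.618, 0.1173, 0.1764]
tool_rot: [0.848, 0.529, 0.008, 0.008]
force: [-4.0, -3.5, 12.0]
finger_gap: 0.114
```

>>> servo_tool([
  [[0, 0, 0], 0, 0],
  [[0, 0, 0], 0, 0],
  [[0, 0, 0], 0, 0],
  [[0, 0, -50], 0, 0],
  [[30, 0, -100], 0, 0],
  [[50, 0, -150], 0, 0],
  [[50, 0, -180], 0, 0],
  [[50, 0, -180], 0, 0],
])

```text
t: 28.4
tcp_pos: [0.6385, 0.1644, 0.3636]
tool_rot: [0.848, 0.53, 0.015, 0.011]
force: [1.3, 0.0, -0.1]
finger_gap: 0.503
```

```bash
python3 sv.py
```

```text
[0.6373 0.1638 0.3602] 64.0 0.49539393891764494
[0.6345 0.1417] -118.8 [0.0662 0.0198 0.0081] 1516 grasp [0.6442 0.1593] (array([ -3.8,   0. , 120.2]), np.float64(2.8))
```

>>> servo_tool([
  [[-4, 0, 50], 2.8, 0],
  [[-4, 0, 100], 2.8, 0],
  [[-4.5, -1, 140], 2.8, 0],
  [[-4.7, -2, 170], 2.8, 0],
  [[-4.7, -2.2, 184], 2.8, 0],
  [[-4.7, -2.2, 184], 2.8, 0],
  [[-4.7, -2.2, 184], 2.8, 0],
])

```text
t: 29.15
tcp_pos: [0.6387, 0.1596, 0.1755]
tool_rot: [0.861, 0.509, 0.012, 0.009]
force: [0.1, -1.4, 0.5]
finger_gap: 0.499
```

>>> servo_tool([
  [[0, 0, 0], 0, -0.7],
  [[0, 0, 0], 0, -0.7],
  [[0, 0, 0], 0, -0.7],
  [[0, 0, 0], 0, -0.7],
  [[0, 0, -50], 0, -0.7],
  [[0, 0, -80], 0, -0.7],
  [[0, 0, -80], 0, -0.7],
], force=40)

```text
t: 29.85
tcp_pos: [0.6382, 0.1602, 0.2602]
tool_rot: [0.861, 0.509, 0.016, 0.011]
force: [1.4, -1.0, -0.2]
finger_gap: 0.214
```

```bash
python3 - <<'E'
from h import *
st=sense(); print(st["tcp_pos"],st["tool_rot"],yaw(),st["force"],st["finger_gap"],move(mp(-.085,.25),93.55)); held()
E
```

```text
[0.63821598 0.16023741 0.26016685] [0.86070117 0.50873997 0.01588599 0.01117038] 61.18885628767162 [ 1.38223235 -1.03195324 -0.19175727] 0.21410283167908334 (array([-196.9,  -38.6,    5.7]), np.float64(-32.4))
300 [150.9, 161.3, 157.4, 155.8, 155.3, 154.9, 154.3, 154.7, 155.4, 156.1, 160.1, 155.2]
330 [144.3, 161.4, 158.5, 154.2, 155.4, 156.3, 155.1, 155.6, 156.0, 157.0, 159.0, 153.2]
360 [143.0, 161.8, 157.2, 156.1, 154.6, 155.4, 155.2, 155.0, 154.4, 156.5, 160.0, 259.1]
```

>>> servo_tool([
  [[-45, -10, 0], -8, -0.7],
  [[-90, -20, 0], -16, -0.7],
  [[-135, -30, 0], -24, -0.7],
  [[-180, -36, 0], -32.4, -0.7],
  [[-197, -38.6, 4], -32.4, -0.7],
  [[-197, -38.6, 4], -32.4, -0.7],
  [[-197, -38.6, 4], -32.4, -0.7],
  [[-197, -38.6, 4], -32.4, -0.7],
])

```text
t: 30.7
tcp_pos: [0.5094, 0.0067, 0.2499]
tool_rot: [0.684, 0.729, 0.011, 0.014]
force: [0.4, -0.2, 0.6]
finger_gap: 0.21
```

```bash
python3 - <<'E'
from h import *
st=sense(); print(st["tcp_pos"],st["tool_rot"],yaw(),st["force"],st["finger_gap"],move(mp(-.085,.2115),93.55),move(mp(-.012,.2115),93.55)); held()
E
```

```text
[0.50938172 0.00666347 0.2499321 ] [0.68440739 0.72888398 0.01086481 0.01402219] 93.59944123103546 [ 0.40321341 -0.23423006  0.56412247] 0.21034360075119435 (array([-0.1, -0.4, 38.4]), np.float64(0.0)) (array([-73.1,  -0.5,  38.8]), np.float64(0.0))
300 [153.5, 164.2, 158.7, 159.0, 158.0, 157.9, 157.8, 158.4, 157.8, 158.4, 161.7, 157.6]
330 [147.2, 163.9, 159.5, 157.6, 157.4, 158.5, 157.2, 156.5, 157.6, 157.8, 162.3, 154.4]
360 [143.8, 164.6, 161.7, 157.9, 157.0, 157.6, 158.5, 157.3, 156.7, 159.1, 161.0, 219.3]
```

>>> servo_tool([
  [[0, -0.4, 20], 0, -0.7],
  [[0, -0.4, 37], 0, -0.7],
  [[0, -0.4, 37], 0, -0.7],
  [[-12, -0.4, 37], 0, -0.7],
  [[-24, -0.4, 37], 0, -0.7],
  [[-36, -0.4, 37], 0, -0.7],
  [[-54, -0.4, 37], 0, -0.7],
  [[-73, -0.4, 37], 0, -0.7],
])

```text
t: 31.55
tcp_pos: [0.5148, -0.0674, 0.2141]
tool_rot: [0.684, 0.729, 0.011, 0.014]
force: [-0.2, 1.9, -0.1]
finger_gap: 0.215
```

```bash
python3 ins.py
```

```text
[ 0.51484643 -0.06737815  0.21405347] 93.59926123961043 [-0.18206108  1.93999559 -0.0940076 ] 0.21531305667064093
300 [152.8, 163.7, 159.9, 159.5, 157.7, 158.7, 158.4, 157.3, 158.4, 158.4, 162.5, 157.4]
330 [147.7, 163.1, 160.3, 158.0, 157.9, 156.9, 156.7, 157.7, 156.3, 159.2, 163.0, 154.4]
360 [143.8, 164.5, 159.4, 157.2, 157.3, 157.0, 157.3, 158.1, 157.7, 158.3, 161.1, 179.9]
```

View pics/ins.png

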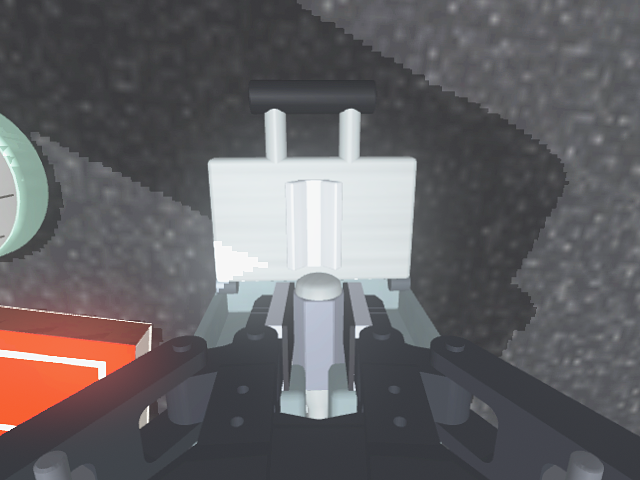

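Cartridge five is in line (base at (319,285)). I'm releasing it, backing off, shutting the fingers, and pushing the row in until the fingers meet the mouth's face.

>>> servo_tool([
  [[0, 0, 0], 0, -0.2],
  [[0, 0, 0], 0, -0.2],
  [[20, 0, 0], 0, -0.2],
  [[45, 0, 0], 0, -0.2],
  [[45, 0, 0], 0, -1],
  [[45, 0, 0], 0, -1],
  [[45, 0, 0], 0, -1],
  [[45, 0, 0], 0, -1],
])

```text
t: 32.45
tcp_pos: [0.5134, -0.0248, 0.2139]
tool_rot: [0.686, 0.728, 0.011, 0.016]
force: [-0.1, -0.6, -0.0]
finger_gap: -0.002
```

>>> servo_tool([
  [[-12, 0, 0], 0, -1],
  [[-22, 0, 0], 0, -1],
  [[-30, 0, 0], 0, -1],
  [[-36, 0, 0], 0, -1],
  [[-40, 0, 0], 0, -1],
  [[-40, 0, 0], 0, -1],
])

```text
t: 33.05
tcp_pos: [0.5158, -0.0655, 0.2142]
tool_rot: [0.686, 0.727, 0.011, 0.016]
force: [0.5, 0.1, 0.2]
finger_gap: 0.002
```

```bash
python3 - <<'E'
from h import *
st=sense(); print(st["tcp_pos"],st["tool_rot"],yaw(),st["force"],st["finger_gap"],move(mp(-.012,.213),93.55))
E
```

```text
[ 0.51583692 -0.0654881   0.21420614] [0.68590839 0.72741129 0.0114529  0.0164722 ] 93.35479052005938 [0.47314341 0.13894976 0.18404767] 0.002078591822672843 (array([-0.4, -1.8,  1.1]), np.float64(-0.2))
```

>>> servo_tool([
  [[-1.5, -1, 0], 0, -1],
  [[-3, -1, 0], 0, -1],
  [[-4, -1, 0], 0, -1],
  [[-4, -1, 0], 0, -1],
])

```text
t: 33.45
tcp_pos: [0.515, -0.0693, 0.2142]
tool_rot: [0.686, 0.728, 0.011, 0.016]
force: [0.2, 3.1, -0.2]
finger_gap: -0.0
```

>>> servo_tool([
  [[-1, 0, 0], 0, -1],
  [[-2, 0, 0], 0, -1],
  [[-3, 0, 0], 0, -1],
  [[-3, 0, 0], 0, -1],
])

```text
t: 33.85
tcp_pos: [0.5153, -0.0725, 0.2142]
tool_rot: [0.686, 0.727, 0.011, 0.016]
force: [0.9, 3.1, 0.3]
finger_gap: 0.001
```

```bash
python3 - <<'E'
from h import *
st=sense(); print(st["tcp_pos"],yaw(),st["force"])
E
```

```text
[ 0.51526796 -0.07250851  0.21424474] 93.36375379017728 [0.93137174 3.09789507 0.32076352]
```

>>> servo_tool([
  [[20, 0, 0], 0, -1],
  [[50, 0, -10], 0, -1],
  [[70, 0, -60], 0, -1],
  [[90, 0, -110], 0, -1],
  [[100, 0, -150], 0, -1],
  [[100, 0, -150], 0, -1],
])

```text
t: 34.45
tcp_pos: [0.5051, 0.029, 0.3694]
tool_rot: [0.685, 0.728, 0.015, 0.023]
force: [0.6, -0.2, -0.7]
finger_gap: -0.001
```

```bash
python3 - <<'E'
from h import *
import pickle
t0=pickle.load(open("top0.pkl","rb")); t=snapshot("top"); s=snapshot("wrist"); pickle.dump(s,open("w9.pkl","wb")); pickle.dump(t,open("t9.pkl","wb"))
a=cv2.resize(t0["image"][220:256,325:545],None,fx=3.6,fy=3.6,interpolation=cv2.INTER_CUBIC)
b=cv2.resize(t["image"][220:256,325:545],None,fx=3.6,fy=3.6,interpolation=cv2.INTER_CUBIC)
c=s["image"]; cv2.imwrite("pics/c9.png",np.vstack([a,b,cv2.resize(c[200:420,180:460],(792,340))[:330]])[:590])
print(sense()["tcp_pos"])
E
```

```text
[0.50371472 0.02810526 0.36470663]
```

View pics/c9.png

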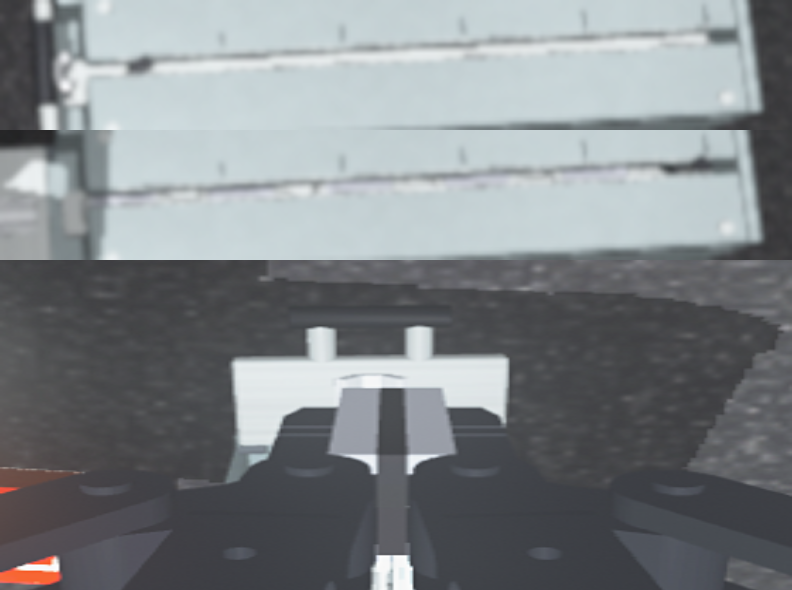

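>>> servo_tool([
  [[40, 0, -10], 0, 0.5],
  [[60, 0, -20], 0, 1],
  [[60, 0, -20], 0, 1],
  [[60, 0, -20], 0, 1],
  [[60, 0, -20], 0, 1],
])

```text
t: 35.05
tcp_pos: [0.4992, 0.0871, 0.3827]
tool_rot: [0.686, 0.727, 0.011, 0.018]
force: [-0.2, -0.3, -0.1]
finger_gap: 0.846
```

```bash
python3 - <<'E'
from h import *
import pickle
t0=pickle.load(open("top0.pkl","rb")); t=snapshot("top"); s=snapshot("wrist"); pickle.dump(s,open("w10.pkl","wb"))
w1=pickle.load(open("w1.pkl","rb"))
def prof(q,x0,x1,z=.078):
    # brightness along slot as function of magazine x
    for mx in np.arange(x0,x1,.002):
        y=-.079-mx; P=[[.5170-.0621*y+o,y,z] for o in (-.003,-.0015,0,.0015,.003)]
        u=proj(q,P); g=cv2.remap(q["image"].max(2),u[:,0].astype(np.float32),u[:,1].astype(np.float32),1).ravel()
        print(f"{mx*1000:.0f}:{int(g.min())}",end=" ")
    print()
prof(w1,.0,.05); prof(t0,.0,.05); prof(t0,.28,.36); prof(t,.28,.36)
a=s["image"][220:480,180:460]; b=t["image"][205:270,310:400]
cv2.imwrite("pics/c10.png",np.vstack([cv2.resize(a,(780,300)),cv2.resize(b,(780,300),interpolation=cv2.INTER_CUBIC)]))
print(sense()["tcp_pos"])
E
```

```text
0:206 2:183 4:160 6:161 8:163 10:163 12:163 14:165 16:163 18:71 20:69 22:69 24:88 26:107 28:110 30:109 32:88 34:89 36:85 38:86 40:83 42:183 44:182 46:183 48:181 
0:189 2:198 4:191 6:176 8:171 10:173 12:170 14:171 16:175 18:176 20:174 22:176 24:182 26:183 28:167 30:128 32:106 34:105 36:103 38:101 40:113 42:141 44:165 46:175 48:175 
280:171 282:178 284:184 286:184 288:182 290:180 292:181 294:181 296:176 298:171 300:172 302:173 304:171 306:169 308:168 310:167 312:166 314:162 316:168 318:182 320:186 322:187 324:186 326:188 328:186 330:184 332:178 334:169 336:164 338:156 340:127 342:108 344:104 346:103 348:103 350:105 352:107 354:129 356:173 358:203 
280:162 282:167 284:173 286:173 288:171 290:176 292:179 294:179 296:172 298:165 300:164 302:162 304:156 306:156 308:156 310:157 312:152 314:129 316:98 318:86 320:86 322:96 324:104 326:107 328:104 330:97 332:86 334:82 336:81 338:84 340:89 342:97 344:102 346:102 348:103 350:105 352:106 354:129 356:173 358:202 
[0.49933496 0.08707915 0.3830613 ]
```

View pics/c10.png

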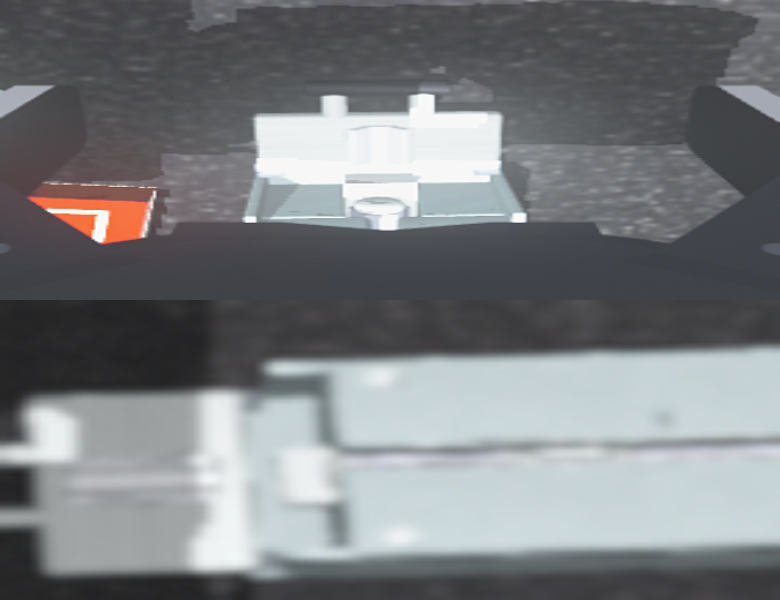

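The last cartridge's base shows in the mouth (upper crop (378,208)), and the lip in front of it is empty. I'm measuring how level the base is with the front face, using depth.

```bash
python3 - <<'E'
from h import *
import pickle
s=pickle.load(open("w10.pkl","rb")); C=cloud(s)
ax=np.array([.0620,-.9981]); lat=np.array([.9981,.0620]); O=np.array([.5219,-.079])
D=C[...,:2]-O; mx=D@ax*1000; my=D@lat*1000; z=C[...,2]*1000
for v in range(380,420,3):
    print(v,"u300..334:",[(int(round(mx[v,u])),int(round(my[v,u])),int(round(z[v,u]))) for u in (272,286,300,308,315,322,330,345,358)])
t=snapshot("top")
print("top front edge", [onplane(t,[u,v],.076)[0,:2].round(4).tolist() for u,v in ((349.5,225),(350,250))])
C=cloud(t); D=C[...,:2]-O; mx=D@ax*1000; my=D@lat*1000; z=C[...,2]*1000
for u in range(338,356): print(u,[(int(round(mx[v,u])),int(round(z[v,u]))) for v in (219,224,229,244,249,254)], [(int(round(mx[v,u])),int(round(my[v,u])),int(round(z[v,u]))) for v in (236,239)])
E
```

```text
380 u300..334: [(-8, -41, 38), (5, -29, 21), (5, -16, 21), (-4, -8, 34), (-5, -2, 35), (-4, 5, 34), (6, 13, 22), (6, 27, 23), (-5, 38, 37)]
383 u300..334: [(-7, -41, 42), (6, -29, 25), (5, -16, 26), (0, -8, 33), (-1, -2, 34), (0, 5, 34), (5, 13, 27), (5, 27, 27), (-6, 37, 43)]
386 u300..334: [(-7, -40, 46), (5, -29, 29), (5, -16, 30), (2, -8, 35), (2, -2, 35), (4, 5, 33), (5, 12, 32), (5, 26, 32), (-4, 37, 45)]
389 u300..334: [(-7, -40, 50), (5, -29, 34), (6, -16, 34), (6, -8, 34), (6, -2, 34), (6, 5, 34), (6, 12, 35), (6, 26, 36), (-1, 37, 45)]
392 u300..334: [(-8, -40, 54), (6, -29, 37), (5, -16, 39), (9, -8, 34), (4, -2, 41), (5, 4, 40), (6, 12, 39), (6, 26, 40), (3, 37, 45)]
395 u300..334: [(-7, -40, 57), (6, -28, 42), (5, -16, 43), (7, -8, 42), (5, -2, 44), (5, 4, 44), (7, 12, 42), (5, 25, 45), (6, 37, 45)]
398 u300..334: [(-7, -39, 62), (5, -28, 47), (6, -16, 46), (6, -9, 47), (5, -2, 48), (5, 4, 48), (10, 12, 42), (6, 25, 48), (5, 36, 49)]
401 u300..334: [(-6, -39, 65), (6, -28, 49), (6, -16, 50), (9, -9, 46), (6, -2, 51), (8, 4, 49), (14, 12, 42), (6, 24, 52), (5, 36, 54)]
40
[... 1869 characters left out ...]
 78), (7, 74), (6, 63), (6, 51), (6, 42)] [(6, 5, 74), (7, 4, 48)]
349 [(10, 75), (9, 76), (9, 73), (7, 75), (6, 75), (6, 72)] [(8, 4, 77), (9, 4, 48)]
350 [(12, 76), (11, 77), (11, 75), (9, 75), (8, 74), (7, 78)] [(10, 5, 74), (11, 3, 52)]
351 [(14, 75), (13, 77), (13, 75), (11, 75), (10, 76), (10, 75)] [(12, 4, 77), (13, 3, 53)]
352 [(16, 77), (15, 75), (15, 76), (13, 75), (12, 78), (11, 76)] [(14, 4, 75), (15, 3, 51)]
353 [(18, 78), (17, 77), (17, 75), (15, 76), (14, 76), (13, 76)] [(16, 4, 75), (17, 3, 51)]
354 [(20, 74), (19, 77), (19, 75), (17, 77), (16, 74), (16, 72)] [(18, 4, 76), (19, 2, 53)]
355 [(22, 77), (21, 76), (20, 77), (18, 78), (18, 74), (17, 77)] [(20, 4, 75), (21, 3, 49)]
```

The face reads x = +5.5 and the cartridge base +5.0 (lip correctly at z = 34), so the base is level to within about 1 mm. This puts the mouth at y ≈ -0.0845 and the lowered handle at y ≈ 0.008. Now I shut the door.

```bash
python3 - <<'E'
from h import *
st=sense(); print(st["tcp_pos"],st["tool_rot"],yaw()); x=.5165-.0621*.008
print(move([x,.008,.25],93.55),move([x,.008,.182],93.55))
s=snapshot("wrist"); C=cloud(s)
k=(s["z_map"]>0)&(C[...,2]>.027)&(C[...,2]<.038)&(C[...,1]>-.004)&(C[...,1]<.02)&(abs(C[...,0]-.516)<.04)&(s["image"].max(2)<90); P=C[k]; print(len(P),P.mean(0).round(4),np.percentile(P,[2,98],axis=0).round(4))
E
```

```text
[0.49936163 0.08719378 0.38330619] [0.68601037 0.7272706  0.01177804 0.01812509] 93.3322258445466
(array([-77. ,  -0.6, 134.2]), np.float64(-0.2)) (array([-76.3,  -3.4, 202.1]), np.float64(-0.2))
40 [0.502  0.0111 0.0285] [[0.4929 0.0101 0.0271]
 [0.5168 0.0121 0.031 ]]
```

>>> servo_tool([
  [[-45, 0, 40], 0, 0.7],
  [[-77, -0.6, 90], 0, 0.7],
  [[-77, -0.6, 134], 0, 0.7],
  [[-77, -0.6, 134], 0, 0.7],
  [[-76.5, -2, 170], 0, 0.7],
  [[-76.3, -3.4, 202], 0, 0.7],
  [[-76.3, -3.4, 202], 0, 0.7],
  [[-76.3, -3.4, 202], 0, 0.7],
], force=25)

```text
t: 36.05
tcp_pos: [0.5093, 0.0097, 0.1831]
tool_rot: [0.686, 0.727, 0.012, 0.018]
force: [0.4, 0.4, -0.1]
finger_gap: 0.844
```

>>> servo_tool([
  [[0, 0, 0], 0, -0.3],
  [[0, 0, 0], 0, -0.3],
  [[0, 0, 0], 0, -0.3],
  [[0, 0, 0], 0, -0.3],
  [[0, 0, 0], 0, -0.3],
], force=25)

```text
t: 36.55
tcp_pos: [0.509, 0.0099, 0.1854]
tool_rot: [0.685, 0.728, 0.012, 0.019]
force: [-3.2, -0.5, 6.1]
finger_gap: 0.53
```

```bash
python3 - <<'E'
from h import *
st=sense(); print(st["tcp_pos"],st["tool_rot"],yaw(),st["force"],st["finger_gap"])
E
```

```text
[0.50900729 0.00988059 0.18535404] [0.68546727 0.72776209 0.01212221 0.018709  ] 93.41527812046006 [-3.15837892 -0.49860452  6.11567115] 0.5299212950709472
```

>>> servo_tool([
  [[-1.1, 0.5, -12.8], 0, -0.3],
  [[-4.5, 1, -25.3], 0, -0.3],
  [[-9.9, 1.5, -37], 0, -0.3],
  [[-17.3, 1.9, -47.6], 0, -0.3],
  [[-26.4, 2.3, -56.7], 0, -0.3],
  [[-37, 2.6, -64.1], 0, -0.3],
  [[-48.7, 2.8, -69.5], 0, -0.3],
  [[-61.1, 2.9, -72.9], 0, -0.3],
])

```text
t: 37.35
tcp_pos: [0.5125, -0.0508, 0.2601]
tool_rot: [0.686, 0.728, 0.013, 0.019]
force: [1.9, 4.5, -0.5]
finger_gap: 0.527
```

>>> servo_tool([
  [[-7, 0, -1], 0, -0.3],
  [[-13, 0, -1], 0, -0.3],
  [[-15, 0, -1], 0, -0.3],
  [[-15, 0, -1], 0, -0.3],
])

```text
t: 37.75
tcp_pos: [0.5135, -0.0667, 0.2619]
tool_rot: [0.686, 0.727, 0.013, 0.019]
force: [-1.5, 0.8, 6.8]
finger_gap: 0.53
```

```bash
python3 - <<'E'
from h import *
st=sense(); print(st["tcp_pos"],st["tool_rot"],yaw(),st["force"],st["finger_gap"])
E
```

```text
[ 0.51345236 -0.06670548  0.26191102] [0.68591564 0.72731146 0.01278127 0.01934995] 93.34189030203994 [-1.46332306  0.82462094  6.75727333] 0.5295807935061916
```

>>> servo_tool([
  [[-2, 0, 0], 0, -0.3],
  [[-4, 0, 0], 0, -0.3],
  [[-6, 0, 0], 0, -0.3],
  [[-6, 0, 0], 0, -0.3],
])

```text
t: 38.15
tcp_pos: [0.5137, -0.0719, 0.262]
tool_rot: [0.687, 0.727, 0.014, 0.018]
force: [1.2, 7.4, 3.2]
finger_gap: 0.529
```

>>> servo_tool([
  [[0, 0, 0], 0, 0.5],
  [[0, 0, 0], 0, 0.8],
  [[0, 0, 0], 0, 0.8],
  [[0, 0, -50], 0, 0.8],
  [[0, 0, -100], 0, 0.8],
  [[70, 0, -140], 0, 0.8],
  [[100, 0, -150], 0, 0.8],
  [[100, 0, -150], 0, 0.8],
])

```text
t: 38.95
tcp_pos: [0.5008, 0.0314, 0.4135]
tool_rot: [0.685, 0.728, 0.015, 0.02]
force: [1.4, -1.1, -0.1]
finger_gap: 0.9
```

```bash
python3 - <<'E'
from h import *
st=sense(); print(st["tcp_pos"],yaw())
s=snapshot("wrist"); C=cloud(s); ax=np.array([.0620,-.9981]); lat=np.array([.9981,.0620]); O=np.array([.5219,-.0845])
D=C[...,:2]-O; mx=D@ax*1000; my=D@lat*1000; z=C[...,2]*1000
for lo,hi in ((28,40),(40,52),(52,64),(64,74),(92,104)):
    k=(s["z_map"]>0)&(z>lo)&(z<hi)&(abs(my)<36)&(mx<-3)&(mx>-60); print(lo,hi,k.sum(),np.percentile(mx[k],[5,50,95]).round(1) if k.any() else None)
k=(s["z_map"]>0)&(abs(my)<20)&(z>97)&(z<115)&(mx<0)&(mx>-60); print("handle",k.sum(),np.median(mx[k]),np.median(z[k]),z[k].max())
cv2.imwrite("pics/end.png",snapshot("scene")["image"])
E
```

```text
[0.50080109 0.03135365 0.41350341] 93.41189310395404
28 40 343 [-21.8 -21.3 -20.8]
40 52 444 [-21.9 -21.4 -20.8]
52 64 499 [-21.9 -21.3 -20.7]
64 74 493 [-21.9 -21.3  -8.7]
92 104 316 [-23.5 -22.5 -18.2]
handle 799 -20.18793209967141 105.32370086332965 108.16013925804042
```

View pics/end.png

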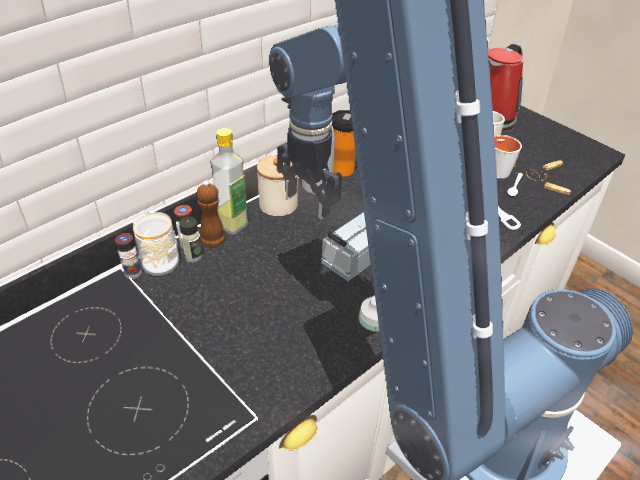

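The door's outer face is upright, at x = -21.3 mm at every height (expected -21). The worktop holds no loose cartridges, the mill and jars look undisturbed, and the arm is clear.

```bash
python3 -c "
from station import sign_off; print(sign_off())"
```

```text
the job is handed in; nothing more can be done
None
```

All five cartridges are in the magazine neck first, the drop-front door is shut, and the job is handed in at about 39 s of the 210 s allowed.

**What I did:** I pulled the door fully down and fed the cartridges in one behind the other. Then I pushed the row in with shut fingers and swung the door up. One cartridge had been knocked close to the pepper mill, so I drew it out by its neck and regrasped it in the open.

**Last checks:**
- **Last cartridge:** its base was level with the tube's mouth to within about 1 mm by depth, measured before the door was shut.
- **Door:** its outer face is upright at 21.3 mm in front of the mouth at every height (expected 21).
- **Worktop:** no loose cartridges in the final picture, and the pepper mill and jars look unmoved. I did not measure any of the bystanders. In that last view the arm hid the bowl, shaker and matchbox, though it never worked near them.

**Disagreements:**
- **Mouth position:** my first estimate was about 5 mm off, and I corrected it from depth before shutting the door.
- **Follower pin:** its travel came out at about 301 mm, while five cartridges should give about 321 mm. It probably did not start at zero, but I did not confirm that and relied on the base and face depths.
- **Tool tilt:** the tool leaned over by about 2° during the run. I allowed for this in the later moves.

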